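# Load the parts washer's swing tray in balance

## Robot

A 6-joint arm with a two-finger parallel gripper is mounted at the origin on a cart in front of the work surface, level with it; the furniture and walls round the work are solid. World frame = base frame: x ahead of the robot, y to its left, z up, the work surface at z = 0. Lengths are in m, angles in rad, forces in N, time in s.
With the tool pointing down it reaches from about 0.275 to 1 m from the base axis. Payload 8.4 kg.
Tool frame: the origin (TCP) lies at the very end of the fingers, on their centre line; the grasp point (between the pads) lies 19 mm behind it; z points along the fingers, y is the line along which they close (so a half turn about z gives the same grasp; the last joint's range is limited). The gripper opens to 85 mm and grips with 20 to 120 N. Pads are 22 mm wide; open, the fingers measure 114 mm over their backs; the gripper's body (76 mm by 85 mm) begins 54 mm behind the grasp point. The pads swing forward as they close: fully open they stand 13 mm farther back than shut.
Start: joints at [1.136, 0.353, 1.633, -0, 1.155, -0.002], TCP at [0.262, 0.567, 0.231] pointing down, gripper open.
Joint ranges: [-2.63, 2.63], [-0.92, 2.1], [0.06, 2.66], [-1.3, 4.44], [0, 2.69], [-3.02, 3.02]. Speed limits (rad/s): [2.22, 2.22, 2.79, 3.14, 3.14, 3.14].

## Interface

Orientations are given as a unit quaternion [w, x, y, z].
In Python, from plant import * gives the robot as it stands. The module is installed in compiled form; this text tells all that it offers.
- The arm moves only by the tool carry_out, never from a script. Its arguments are lists of equal length, an entry for each row: "claw": the gripper command: -1 is fully open, 1 is shut, values between are in proportion; "delta_pos": the shift along the world's x, y, z in mm, a list of three; "spin": the turn about the world's z in degrees. In form: {"claw": [claw, ...], "delta_pos": [[tx, ty, tz], ...], "spin": [spin, ...]}. A call has 1 to 8 rows; each row is the pose to reach, as a shift and turn from the pose commanded when the call began; what a row does not reach only later rows make up. A row lasts 1/10 s, in which the tool goes at most 50 mm and 8.59 degrees, less where a joint would pass 70% of its speed; a pose out of reach is approached as far as the arm can. A call with a gripper value outside its range is refused whole. The fingers move at their own pace and stop on an object; the grip force is fixed at half the most. Time passes only in rows, so rows that repeat a pose let the fingers close. It gives the time, the measured TCP pose, the force, the opening and the grip force at its end, in the units of the state.
- state(): the state, without advancing time (a new reading comes with each control period).
- grab_frame(name): name is "side" or "top" or "wrist"; returns a dict with "img" (400x640x3 uint8, red, green, blue), "K" (3x3 intrinsics, pixels), "R" (3x3) and "t" (3): a world point X has camera coordinates R X + t; the wrist camera has in their place "hand_eye" (4x4, takes a point from camera to tool coordinates, whose origin is the TCP and whose axes are the flange's). Camera axes: x right, y down, z forward; pixel columns grow to the right and rows downward; lengths in m; the calibration is good to about 2 mm. A picture is of the moment at which its call begins: read the wrist's pose just before it. There is no depth.
- sign_off(): hands the job in; it is judged then, once.
Trained networks look in a picture, given as the dict that the camera call returned (one of the last four; its "shot" number tells which), for a name from the list of things; names that differ only in an ending like _2 or _b are one class to them, and where a whole thing is asked for, a point or a joint stands for the part that bears it (a point fixed in the world has none). Each returns a list of dicts, best first, with "conf" (0 to 1); they miss things now and then, are a little off and sometimes report something else, mostly with a low value. They report only what shows in the picture. A call takes as long as a camera call. They do not tell look-alikes from the thing itself.
- boxes_of(picture, thing): "point" ([x, y, z] in m, in world coordinates, good to about 4 mm: the middle of the surface that is visible of it).
- masks_of(picture, thing): "region" (400x640 bool, what is visible of it).
The state is a dict: "time": time; "joint_positions": joint angles; "joint_velocities": joint speeds; "joint_torque": joint torques, N m; "ee_pos": TCP position; "ee_rot": TCP orientation; "wrist_force": force on the tool from outside, world axes, zero at the start; "ft_torque": the same for the moment, N m; "finger_gap": finger opening in m; "gripper_force": force on a finger pad.
Only numpy, scipy, OpenCV 4.12 (cv2) and the standard library are available. Lean on these libraries where they do the work, as an engineer would, in place of code of your own. Each camera call takes 0.05 s, during which the arm holds its last target. There are 200 camera calls.

## Task

Get the parts washer's swing tray ready: first flip the cam lever to lock the tray, then take the valve springs that stand on the bench to the left and right of the tray and stand every one upright in the tray's two side bays, shared out so that both sides balance (with an odd number, one spring far out holds two springs half as far out on the other side). When all the springs are in, stand the two tall drive shafts that stood among them (not the one at the back by the carton) in the sockets of the middle bar, and then flip the lever back to set the tray free: it must hang level on its own, with everything standing in it.

Things in the scene. Friction and masses are not known exactly. Their poses are not given: they have to be found in the camera images.
- swing_tray (a joint): tray hinge, rad: 0 = level, positive = left bay (+y of the tray) higher; stops at +-0.2. Left free, the tray settles at its balance in about 3 s, almost without friction; empty it hangs level. The heavier side sinks: what counts is mass times sideways distance from the pivot axis. One spring too many on one side, 50 mm out, tilts the loaded tray by about 0.1 rad
- tray_floor (a point): middle of the top of the floor of the steel swing tray, 54 mm above the bench when level. x points to the tray's back, y to its left, z up; tips with the tray. The tray is 190 mm from front to back (x), 270 mm from left to right (y), with 3 mm walls 17 mm high. A grey bar 50 mm wide (y), 14 mm high, lies along its middle; left and right of it are the flat bays for the springs
- tray_pivot (a point): point on the tray's pivot axis, which runs from front to back (x of the tray) over its middle, 60 mm above the floor. Hanger plates 50 mm wide at the tray's front and back ends (95 mm from the middle) rise 76 mm above the floor; just outside each stands a post (114 mm from the middle). The lock housing on the front post, 30 mm wide, rises 105 mm above the floor; the lever is on top
- bay_left (a point): middle of the floor of the left bay, 78 mm left of the pivot axis. The bay is flat, 107 mm wide (25 to 132 mm from the middle of the tray) and 184 mm from front to back
- bay_right (a point): middle of the floor of the right bay, the same, 78 mm right of the pivot axis
- socket_near (a point): mouth of the front round socket in the middle bar, 36 mm in front of the tray's middle: 29 mm wide, 14 mm deep down to the tray floor, takes the foot of a drive shaft. It lies under the pivot axis, so what stands in it does not tip the tray
- socket_far (a point): mouth of the back socket, the same, 36 mm behind the tray's middle
- cam_lever (a joint): cam lever on top of the lock housing, turning about an upright axis, rad: 0 = locked, pointing straight away from the tray's front, its plunger in a notch of the tray's hanger plate, which holds the tray level; 1.2 = free, swung to the tray's right (-y). Stops at both ends; stays where it is left; takes about 1.5 N at the knob. The plunger finds the notch only with the tray within 0.1 rad of level
- lever_pivot (a point): point on the cam lever's upright axis, at the height of the lever bar (10 mm thick, from here to the knob), 166 mm above the bench, 128 mm in front of the tray's middle
- lever_knob (a point): middle of the upright black knob at the lever's end, 17 mm thick and 34 mm high, 52 mm from the lever's axis, 182 mm above the bench
- spring_0_mid (a point): centre (half-way up) of a dark steel valve spring that stands on end: stiff double coil, 38 mm wide, 42 mm high, 0.13 kg, z along its axis, either end may be up; too stiff for a gripper to squeeze. All the springs weigh the same. May be absent
- spring_1_mid (a point): centre (half-way up) of a dark steel valve spring that stands on end: stiff double coil, 38 mm wide, 42 mm high, 0.13 kg, z along its axis, either end may be up; too stiff for a gripper to squeeze. All the springs weigh the same. May be absent
- spring_2_mid (a point): centre (half-way up) of a dark steel valve spring that stands on end: stiff double coil, 38 mm wide, 42 mm high, 0.13 kg, z along its axis, either end may be up; too stiff for a gripper to squeeze. All the springs weigh the same. May be absent
- spring_3_mid (a point): centre (half-way up) of a dark steel valve spring that stands on end: stiff double coil, 38 mm wide, 42 mm high, 0.13 kg, z along its axis, either end may be up; too stiff for a gripper to squeeze. All the springs weigh the same. May be absent
- spring_4_mid (a point): centre (half-way up) of a dark steel valve spring that stands on end: stiff double coil, 38 mm wide, 42 mm high, 0.13 kg, z along its axis, either end may be up; too stiff for a gripper to squeeze. All the springs weigh the same. May be absent
- shaft_0_mid (a point): a point half-way up (89 mm above the foot) of a drive shaft that stands upright, z up along it: 178 mm high, 0.34 kg; foot 25 mm thick and 16 mm long, above it a gear 43 mm wide up to 33 mm, above that the plain shaft, 19 mm thick
- shaft_1_mid (a point): a point half-way up (89 mm above the foot) of a drive shaft that stands upright, z up along it: 178 mm high, 0.34 kg; foot 25 mm thick and 16 mm long, above it a gear 43 mm wide up to 33 mm, above that the plain shaft, 19 mm thick
Things that resemble listed ones, but are neither listed nor needed, are in the scene too. Leave any green look-alike of the part that bears spring_3_mid alone.

How it is judged:
On the way, in this order (a step that is already met when the one before it is completed fails the run):
1. the cam lever is flipped over and locks the empty tray level (value of joint cam_lever below 0.12 rad and value of joint swing_tray between -0.045 and 0.045 rad and horizontal distance between each of spring_0_mid, spring_1_mid, spring_2_mid, spring_3_mid, spring_4_mid and tray_floor above 0.14 m and height (world z) of each of shaft_0_mid, shaft_1_mid below 0.11 m), for 0.2 s.
2. every valve spring stands upright in a side bay of the locked tray, no drive shaft in it yet (x of spring_0_mid in the frame of tray_floor between -0.085 and 0.085 m and (y of spring_0_mid in the frame of tray_floor between 0.03 and 0.122 m or y of spring_0_mid in the frame of tray_floor between -0.122 and -0.03 m) and z of spring_0_mid in the frame of tray_floor between 0.014 and 0.028 m and (angle between spring_0_mid's own z axis and vertical below 0.2 rad or angle between spring_0_mid's own z axis and vertical above 2.94 rad) and x of spring_1_mid in the frame of tray_floor between -0.085 and 0.085 m and (y of spring_1_mid in the frame of tray_floor between 0.03 and 0.122 m or y of spring_1_mid in the frame of tray_floor between -0.122 and -0.03 m) and z of spring_1_mid in the frame of tray_floor between 0.014 and 0.028 m and (angle between spring_1_mid's own z axis and vertical below 0.2 rad or angle between spring_1_mid's own z axis and vertical above 2.94 rad) and x of spring_2_mid in the frame of tray_floor between -0.085 and 0.085 m and (y of spring_2_mid in the frame of tray_floor between 0.03 and 0.122 m or y of spring_2_mid in the frame of tray_floor between -0.122 and -0.03 m) and z of spring_2_mid in the frame of tray_floor between 0.014 and 0.028 m and (angle between spring_2_mid's own z axis and vertical below 0.2 rad or angle between spring_2_mid's own z axis and vertical above 2.94 rad) and x of spring_3_mid in the frame of tray_floor between -0.085 and 0.085 m and (y of spring_3_mid in the frame of tray_floor between 0.03 and 0.122 m or y of spring_3_mid in the frame of tray_floor between -0.122 and -0.03 m) and z of spring_3_mid in the frame of tray_floor between 0.014 and 0.028 m and (angle between spring_3_mid's own z axis and vertical below 0.2 rad or angle between spring_3_mid's own z axis and vertical above 2.94 rad) and x of spring_4_mid in the frame of tray_floor between -0.085 and 0.085 m and (y of spring_4_mid in the frame of tray_floor between 0.03 and 0.122 m or y of spring_4_mid in the frame of tray_floor between -0.122 and -0.03 m) and z of spring_4_mid in the frame of tray_floor between 0.014 and 0.028 m and (angle between spring_4_mid's own z axis and vertical below 0.2 rad or angle between spring_4_mid's own z axis and vertical above 2.94 rad) and value of joint cam_lever below 0.12 rad and height (world z) of each of shaft_0_mid, shaft_1_mid below 0.11 m), for 0.2 s.
3. the drive shafts stand in the sockets of the still locked tray, with the springs (x of spring_0_mid in the frame of tray_floor between -0.085 and 0.085 m and (y of spring_0_mid in the frame of tray_floor between 0.03 and 0.122 m or y of spring_0_mid in the frame of tray_floor between -0.122 and -0.03 m) and z of spring_0_mid in the frame of tray_floor between 0.014 and 0.028 m and (angle between spring_0_mid's own z axis and vertical below 0.2 rad or angle between spring_0_mid's own z axis and vertical above 2.94 rad) and x of spring_1_mid in the frame of tray_floor between -0.085 and 0.085 m and (y of spring_1_mid in the frame of tray_floor between 0.03 and 0.122 m or y of spring_1_mid in the frame of tray_floor between -0.122 and -0.03 m) and z of spring_1_mid in the frame of tray_floor between 0.014 and 0.028 m and (angle between spring_1_mid's own z axis and vertical below 0.2 rad or angle between spring_1_mid's own z axis and vertical above 2.94 rad) and x of spring_2_mid in the frame of tray_floor between -0.085 and 0.085 m and (y of spring_2_mid in the frame of tray_floor between 0.03 and 0.122 m or y of spring_2_mid in the frame of tray_floor between -0.122 and -0.03 m) and z of spring_2_mid in the frame of tray_floor between 0.014 and 0.028 m and (angle between spring_2_mid's own z axis and vertical below 0.2 rad or angle between spring_2_mid's own z axis and vertical above 2.94 rad) and x of spring_3_mid in the frame of tray_floor between -0.085 and 0.085 m and (y of spring_3_mid in the frame of tray_floor between 0.03 and 0.122 m or y of spring_3_mid in the frame of tray_floor between -0.122 and -0.03 m) and z of spring_3_mid in the frame of tray_floor between 0.014 and 0.028 m and (angle between spring_3_mid's own z axis and vertical below 0.2 rad or angle between spring_3_mid's own z axis and vertical above 2.94 rad) and x of spring_4_mid in the frame of tray_floor between -0.085 and 0.085 m and (y of spring_4_mid in the frame of tray_floor between 0.03 and 0.122 m or y of spring_4_mid in the frame of tray_floor between -0.122 and -0.03 m) and z of spring_4_mid in the frame of tray_floor between 0.014 and 0.028 m and (angle between spring_4_mid's own z axis and vertical below 0.2 rad or angle between spring_4_mid's own z axis and vertical above 2.94 rad) and (horizontal distance between shaft_0_mid and socket_near below 0.012 m or horizontal distance between shaft_0_mid and socket_far below 0.012 m) and z of shaft_0_mid in the frame of tray_floor between 0.08 and 0.096 m and angle between each of shaft_0_mid, shaft_1_mid's own z axis and vertical below 0.2 rad and (horizontal distance between shaft_1_mid and socket_near below 0.012 m or horizontal distance between shaft_1_mid and socket_far below 0.012 m) and z of shaft_1_mid in the frame of tray_floor between 0.08 and 0.096 m and value of joint cam_lever below 0.12 rad), for 0.2 s.
4. the lever is flipped back, and the free tray hangs level with its load (value of joint cam_lever above 1.05 rad and value of joint swing_tray between -0.045 and 0.045 rad and velocity of joint swing_tray between -0.03 and 0.03 rad/s), for 0.5 s.
At the end, for the whole second after the job is handed in: The lever is in its free position (over 1.05 rad); the tray hangs within 0.045 rad (2.6 degrees) of level and at rest; every valve spring stands upright (within 0.2 rad) on the floor of a side bay; every drive shaft stands in a socket of the middle bar (all of step 4 and x of spring_0_mid in the frame of tray_floor between -0.085 and 0.085 m and (y of spring_0_mid in the frame of tray_floor between 0.03 and 0.122 m or y of spring_0_mid in the frame of tray_floor between -0.122 and -0.03 m) and z of spring_0_mid in the frame of tray_floor between 0.014 and 0.028 m and (angle between spring_0_mid's own z axis and vertical below 0.2 rad or angle between spring_0_mid's own z axis and vertical above 2.94 rad) and x of spring_1_mid in the frame of tray_floor between -0.085 and 0.085 m and (y of spring_1_mid in the frame of tray_floor between 0.03 and 0.122 m or y of spring_1_mid in the frame of tray_floor between -0.122 and -0.03 m) and z of spring_1_mid in the frame of tray_floor between 0.014 and 0.028 m and (angle between spring_1_mid's own z axis and vertical below 0.2 rad or angle between spring_1_mid's own z axis and vertical above 2.94 rad) and x of spring_2_mid in the frame of tray_floor between -0.085 and 0.085 m and (y of spring_2_mid in the frame of tray_floor between 0.03 and 0.122 m or y of spring_2_mid in the frame of tray_floor between -0.122 and -0.03 m) and z of spring_2_mid in the frame of tray_floor between 0.014 and 0.028 m and (angle between spring_2_mid's own z axis and vertical below 0.2 rad or angle between spring_2_mid's own z axis and vertical above 2.94 rad) and x of spring_3_mid in the frame of tray_floor between -0.085 and 0.085 m and (y of spring_3_mid in the frame of tray_floor between 0.03 and 0.122 m or y of spring_3_mid in the frame of tray_floor between -0.122 and -0.03 m) and z of spring_3_mid in the frame of tray_floor between 0.014 and 0.028 m and (angle between spring_3_mid's own z axis and vertical below 0.2 rad or angle between spring_3_mid's own z axis and vertical above 2.94 rad) and x of spring_4_mid in the frame of tray_floor between -0.085 and 0.085 m and (y of spring_4_mid in the frame of tray_floor between 0.03 and 0.122 m or y of spring_4_mid in the frame of tray_floor between -0.122 and -0.03 m) and z of spring_4_mid in the frame of tray_floor between 0.014 and 0.028 m and (angle between spring_4_mid's own z axis and vertical below 0.2 rad or angle between spring_4_mid's own z axis and vertical above 2.94 rad) and (horizontal distance between shaft_0_mid and socket_near below 0.012 m or horizontal distance between shaft_0_mid and socket_far below 0.012 m) and z of shaft_0_mid in the frame of tray_floor between 0.08 and 0.096 m and angle between each of shaft_0_mid, shaft_1_mid's own z axis and vertical below 0.2 rad and (horizontal distance between shaft_1_mid and socket_near below 0.012 m or horizontal distance between shaft_1_mid and socket_far below 0.012 m) and z of shaft_1_mid in the frame of tray_floor between 0.08 and 0.096 m); the robot touches nothing.
Of spring_0, spring_1, spring_2, spring_3, spring_4 only 3 to 5 are there at a start; the rules pass over those that are not, and their reading is None.
At some moment in a run one of spring_0, spring_1, spring_2, spring_3, spring_4 may be knocked a few centimetres aside while the robot is not near it.
It also fails if it takes over 210 s, if anything falls off the work surface, if the arm or the gripper's body presses on something with over 40 N, if the wrist force passes 120 N, or if a joint passes its speed limit or range.

## Working session

There is one attempt and no reset: what is moved stays moved. The work goes in short steps, Python scripts to look and compute and a tool call to move; the robot and the scene stay as the last step left them, time stands still between calls to the robot, and variables do not carry over. Pictures are saved under pics/ and viewed, at most 14 in all, crops included, and the job is handed in when it is done.

Besides the shell and the picture viewer there is one more tool, called after ">>>" by a JSON object that holds its "api" and its "payload", one argument or row to a line. carry_out: Moves the arm, as the interface text tells. Its arguments: {"type":"object","properties":{"claw":{"type":"array","items":{"type":"number"}},"delta_pos":{"type":"array","items":{"type":"array","items":{"type":"number"}}},"spin":{"type":"array","items":{"type":"number"}}},"required":["claw","delta_pos","spin"]}

```bash
mkdir -p pics; cat > h.py <<'E'
from plant import *
import numpy as np, cv2
def save(p,n): cv2.imwrite('pics/'+n+'.png',p['img'][:,:,::-1])
def pix(p,X):
    c=p['R']@np.array(X)+p['t']; u=p['K']@c; return (u[:2]/u[2]).round(0)
def ray(p,uv,z):
    R,t=np.array(p['R']),np.array(p['t']); o=-R.T@t
    d=R.T@np.linalg.inv(p['K'])@np.array([uv[0],uv[1],1.]); return o+d*(z-o[2])/d[2]
def find(p,things):
    for n in things:
        for b in boxes_of(p,n): print(n,np.round(b['point'],3),round(b['conf'],2),pix(p,b['point']) if 'R' in p else '')
E
python3 - <<'E'
from h import *
s=state();print(s)
for c in('top','side'):
    p=grab_frame(c);save(p,c+'0')
    print(c,-np.array(p['R']).T@p['t'])
    find(p,['spring_0_mid','shaft_0_mid','tray_floor','lever_knob','cam_lever','swing_tray','lever_pivot','socket_near','socket_far'])
E
```

```text
{'time': 0.0, 'joint_positions': array([ 1.13557777e+00,  3.53634713e-01,  1.63415182e+00, -3.97705279e-07,
        1.15521462e+00, -2.39976332e-03]), 'joint_velocities': array([ 0.00132798, -0.0018694 , -0.00046736, -0.00149492,  0.0007145 ,
       -0.00025337]), 'joint_torque': array([ 7.72025669e-04, -6.05261564e+01, -3.42067409e+01, -3.20624747e-05,
        9.54378425e-03,  5.16747707e-05]), 'ee_pos': array([0.26193759, 0.5669218 , 0.23056252]), 'ee_rot': array([-1.52691853e-04,  2.14724030e-01,  9.76674508e-01, -6.87496527e-04]), 'wrist_force': array([ 0.54735438, -0.01996918, -0.49685344]), 'ft_torque': array([ 0.04494391, -0.00553337, -0.04350975]), 'gripper_force': 0.0, 'finger_gap': 0.08514789751210447}
top [0.33251575 0.02048987 1.20007186]
spring_0_mid [0.53  0.35  0.039] 0.74 [190. 220.]
spring_0_mid [ 0.627 -0.02   0.056] 0.67 [324. 176.]
shaft_0_mid [ 0.445 -0.343  0.04 ] 0.85 [448. 237.]
shaft_0_mid [ 0.483 -0.042  0.168] 0.24 [338. 222.]
tray_floor [ 0.624 -0.018  0.053] 0.95 [323. 177.]
lever_knob [ 0.484 -0.041  0.171] 0.59 [337. 222.]
lever_knob [ 0.626 -0.019  0.052] 0.44 [324. 177.]
cam_lever [ 0.48  -0.04   0.173] 0.56 [337. 223.]
swing_tray [ 0.626 -0.019  0.05 ] 0.62 [324. 177.]
lever_pivot [ 0.487 -0.045  0.171] 0.55 [339. 220.]
socket_near [ 0.626 -0.015  0.051] 0.96 [322. 177.]
socket_near [0.399 0.377 0.036] 0.39 [180. 269.]
socket_far [ 0.621 -0.016  0.051] 0.68 [323. 179.]
side [0.48253859 1.02645888 0.68613284]
spring_0_mid [0.534 0.368 0.03 ] 0.56 [319. 313.]
shaft_0_mid [ 0.444 -0.341  0.067] 0.76 [351. 174.]
tray_floor [0.533 0.365 0.03 ] 0.74 [320. 312.]
tray_floor [0.62  0.001 0.054] 0.63 [298. 222.]
cam_lever [ 0.484 -0.043  0.176] 0.69 [341. 182.]
swing_tray [0.621 0.005 0.053] 0.71 [298. 223.]
lever_pivot [ 0.486 -0.041  0.171] 0.56 [340. 183.]
socket_near [0.619 0.003 0.055] 0.85 [298. 222.]
socket_far [0.62  0.004 0.052] 0.78 [298. 223.]
```

View pics/top0.png

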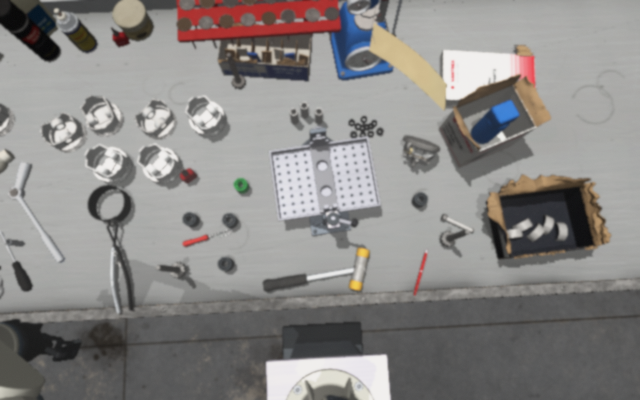

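View pics/side0.png

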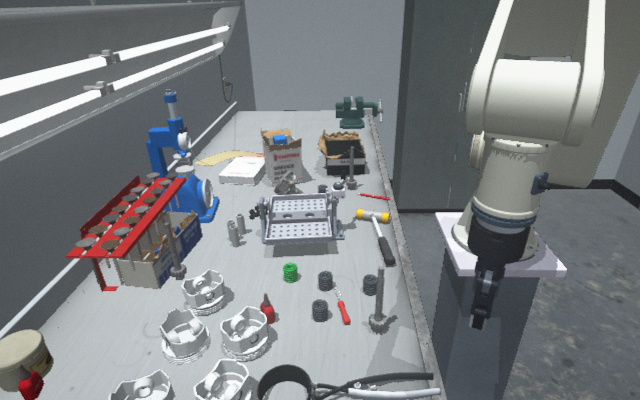

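```bash
python3 - <<'E'
from h import *
p=grab_frame('top')
im=p['img'][125:295,160:470,::-1]
cv2.imwrite('pics/crop1.png',cv2.resize(im,None,fx=2.58,fy=2.58,interpolation=cv2.INTER_CUBIC))
for uv in [(191,219),(231,220),(227,264),(419,199),(242,185)]: print(uv,ray(p,uv,.042).round(3))
for t in ['spring_0_mid','shaft_0_mid','tray_floor','cam_lever']:
  for m in masks_of(p,t):
    r=m['region'];y,x=np.nonzero(r);print(t,m['conf'],r.sum(),x.mean().round(1),y.mean().round(1),x.min(),x.max(),y.min(),y.max())
    if t=='tray_floor' : print(cv2.minAreaRect(np.c_[x,y].astype(np.float32)), cv2.boxPoints(cv2.minAreaRect(np.c_[x,y].astype(np.float32))))
E
```

```text
(191, 219) [0.531 0.346 0.042]
(231, 220) [0.522 0.238 0.042]
(227, 264) [0.405 0.25  0.042]
(419, 199) [ 0.553 -0.276  0.042]
(242, 185) [0.618 0.206 0.042]
spring_0_mid 0.5 176 190.6 219.7 183 198 213 227
shaft_0_mid 0.57 332 451.7 236.9 439 469 230 246
tray_floor 0.7 7441 323.4 177.8 269 380 134 220
((323.0310974121094, 173.863525390625), (80.94458770751953, 104.70287322998047), 81.02737426757812) [[265.00812  142.05135 ]
 [368.42975  125.721634]
 [381.05408  205.6757  ]
 [277.63245  222.00542 ]]
cam_lever 0.71 236 339.6 220.4 326 357 213 227
```

View pics/crop1.png

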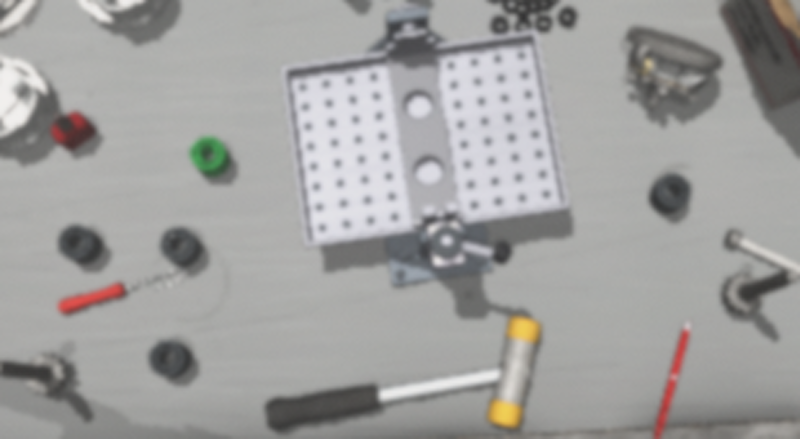

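Left springs are at top-view pixels (191,219), (231,220) and (227,264), and the right one is at (419,199). The spring at (242,185) is green, a look-alike, so I leave it. The shafts are at (181,269) and (448,238); the one at (238,82) is by the carton, so it isn't used. The lever is free, with its knob at (354,222). Next is a wrist view over the tray.

>>> {"api": "carry_out", "payload": {
  "claw": [-1, -1, -1, -1, -1, -1, -1, -1],
  "delta_pos": [
    [0, 0, 50],
    [20, -40, 80],
    [40, -80, 100],
    [60, -120, 120],
    [80, -160, 140],
    [100, -200, 160],
    [120, -240, 170],
    [140, -280, 170]
  ],
  "spin": [-4, -8, -16, -24, -32, -40, -48, -56]
}}

```text
time: 2.05
ee_pos: [0.4032, 0.2861, 0.4034]
ee_rot: [0.0, 0.65, 0.76, 0.002]
wrist_force: [-0.1, -0.8, 0.3]
finger_gap: 0.0854
gripper_force: 0.0
```

>>> {"api": "carry_out", "payload": {
  "claw": [0, 1, 1, 1, 1, 1, 1, 1],
  "delta_pos": [
    [20, -45, 0],
    [40, -90, 0],
    [60, -135, 0],
    [80, -180, 0],
    [90, -225, 0],
    [100, -270, 0],
    [108, -300, 0],
    [108, -300, 0]
  ],
  "spin": [0, 0, 0, 0, 0, 0, 0, 0]
}}

```text
time: 2.85
ee_pos: [0.5107, -0.016, 0.4012]
ee_rot: [0.0, 0.65, 0.76, -0.0]
wrist_force: [0.2, -0.2, 0.1]
finger_gap: 0.0003
gripper_force: 0.0
```

```bash
cat >> h.py <<'E'
from scipy.spatial.transform import Rotation as Ro
def wrist():
    s=state(); p=grab_frame('wrist'); q=s['ee_rot']
    T=np.eye(4); T[:3,:3]=Ro.from_quat([q[1],q[2],q[3],q[0]]).as_matrix(); T[:3,3]=s['ee_pos']
    W=T@np.array(p['hand_eye']); p=dict(p); p['R']=W[:3,:3].T; p['t']=-W[:3,:3].T@W[:3,3]
    return p
E
python3 - <<'E'
from h import *
s=state();print(s['time'],s['ee_pos'],s['ee_rot'],s['joint_positions'],s['finger_gap'])
p=wrist();save(p,'w1');print(-p['R'].T@p['t'],p['R'])
find(p,['socket_near','socket_far','cam_lever','lever_knob','lever_pivot','tray_floor','bay_left'])
E
```

```text
2.85 [ 0.51069673 -0.01599752  0.40119148] [ 4.56626314e-04  6.49540232e-01  7.60326981e-01 -4.01712803e-04] [-3.34471143e-02  4.79056866e-02  1.64351906e+00 -1.20641601e-03
  1.44995531e+00 -1.90138658e-01] 0.0003001697670361335
[0.49802437 0.06691813 0.54373285] [[ 9.87837195e-01  1.55489739e-01  7.85519709e-04]
 [ 1.46545252e-01 -9.32677360e-01  3.29601929e-01]
 [ 5.19823545e-02 -3.25477931e-01 -9.44119670e-01]]
socket_near [ 0.622 -0.001  0.054] 0.69 [401. 138.]
socket_far [ 0.629 -0.002  0.052] 0.96 [405. 139.]
cam_lever [ 0.485 -0.04   0.166] 0.73 [293. 172.]
lever_knob [ 0.485 -0.039  0.174] 0.7 [292. 172.]
lever_pivot [ 0.483 -0.042  0.178] 0.93 [290. 176.]
lever_pivot [ 0.624 -0.     0.049] 0.5 [402. 137.]
tray_floor [ 0.623 -0.001  0.05 ] 0.73 [401. 137.]
bay_left [ 0.624 -0.005  0.054] 0.79 [402. 141.]
bay_left [ 0.484 -0.041  0.175] 0.55 [291. 174.]
```

View pics/w1.png

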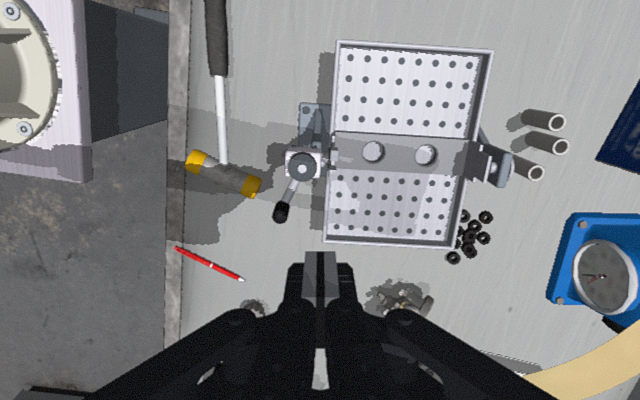

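The wrist view shows the sockets at (373,152) near and (425,155) far, the lever axis at (302,167) and the knob at (281,213). The tray walls' top corners are (337,41), (493,50), (460,246) and (325,241).

```bash
python3 - <<'E'
from h import *
p=wrist(); t=grab_frame('top')
c=np.array([ray(p,u,.071) for u in[(337,41),(493,50),(460,246),(325,241)]]);print(c.round(3),c.mean(0).round(4))
for q,us in((p,[(373,152),(425,155)]),(t,[(326.3,191.7),(322.4,166.5)])):
    n,f=[ray(q,u,.067) for u in us]; d=f-n
    print(n.round(4),f.round(4),((n+f)/2).round(4),np.hypot(*d[:2]),np.degrees(np.arctan2(d[1],d[0])))
print('lever',ray(p,(302,167),.175).round(4),'knob',ray(p,(281,211),.199).round(4),ray(t,(353.5,222),.199).round(4))
# refine sockets
im=p['img'];g=cv2.cvtColor(im,cv2.COLOR_RGB2GRAY)[130:175,340:450]
C=cv2.HoughCircles(cv2.resize(g,None,fx=6,fy=6,interpolation=cv2.INTER_CUBIC),cv2.HOUGH_GRADIENT,1,150,param1=80,param2=20,minRadius=45,maxRadius=85)
print(None if C is None else C[0]/6+[340,130,0])
E
```

```text
[[ 0.512  0.109  0.071]
 [ 0.704  0.13   0.071]
 [ 0.741 -0.136  0.071]
 [ 0.542 -0.16   0.071]] [ 0.6247 -0.0139  0.071 ]
[ 0.5851 -0.019   0.067 ] [ 0.6559 -0.0117  0.067 ] [ 0.6205 -0.0153  0.067 ] 0.07123818179390706 5.897270491423738
[ 0.5811 -0.0233  0.067 ] [ 0.6516 -0.0168  0.067 ] [ 0.6163 -0.02    0.067 ] 0.07076420201787606 5.2167696889949235
lever [ 0.4938 -0.0267  0.175 ] knob [ 0.4792 -0.0705  0.199 ] [ 0.4764 -0.0773  0.199 ]
[[373.08333206 155.91666603  10.0666666 ]
 [422.08333588 159.08333397   8.46666622]]
```

>>> {"api": "carry_out", "payload": {
  "claw": [1, 1, 1, 1, 1, 1, 1, 1],
  "delta_pos": [
    [10, -40, -30],
    [10, -72, -70],
    [10, -72, -115],
    [10, -72, -160],
    [10, -72, -200],
    [10, -72, -228],
    [10, -72, -228],
    [10, -72, -228]
  ],
  "spin": [0, 0, 0, 0, 0, 0, 0, 0]
}}

```text
time: 4.15
ee_pos: [0.5204, -0.0844, 0.1738]
ee_rot: [-0.0, 0.648, 0.762, -0.0]
wrist_force: [0.4, 0.4, 1.2]
finger_gap: -0.0002
gripper_force: 0.0
```

>>> {"api": "carry_out", "payload": {
  "claw": [1, 1, 1, 1, 1, 1, 1, 1],
  "delta_pos": [
    [-8, 0, 0],
    [-16, 0, 0],
    [-26, 0, 0],
    [-36, 0, 0],
    [-45, 3, 0],
    [-55, 8, 0],
    [-60, 12, 0],
    [-67, 19, 0]
  ],
  "spin": [0, 0, 0, 0, 0, 0, 0, 0]
}}

```text
time: 4.95
ee_pos: [0.4528, -0.0654, 0.1734]
ee_rot: [0.0, 0.648, 0.762, 0.0]
wrist_force: [0.8, -0.7, 0.2]
finger_gap: -0.0003
gripper_force: 0.6
```

>>> {"api": "carry_out", "payload": {
  "claw": [1, 1, 1, 1, 1, 1, 1],
  "delta_pos": [
    [-3, 6, 0],
    [-6, 11, 0],
    [-7, 14, 0],
    [-8, 17, 0],
    [-8, 19, 0],
    [-8, 20, 0],
    [-8, 20, 0]
  ],
  "spin": [0, 0, 0, 0, 0, 0, 0]
}}

```text
time: 5.65
ee_pos: [0.4477, -0.0539, 0.1738]
ee_rot: [0.007, 0.646, 0.764, -0.005]
wrist_force: [8.8, -58.5, -10.9]
finger_gap: 0.0
gripper_force: 29.2
```

```bash
python3 - <<'E'
from h import *
s=state();print(s['time'],s['ee_pos'],s['wrist_force'])
p=wrist();save(p,'w2')
for uv in[(0,0)]: pass
print(pix(p,(.443,-.035,.199)),pix(p,(.495,-.029,.175)))
find(p,['lever_knob','spring_0_mid'])
E
```

```text
5.65 [ 0.44771286 -0.05393988  0.17378942] [  8.83127472 -58.45575815 -10.88872389]
[315. 257.] [435. 234.]
lever_knob [ 0.476 -0.032  0.174] 0.97 [391. 233.]
```

View pics/w2.png

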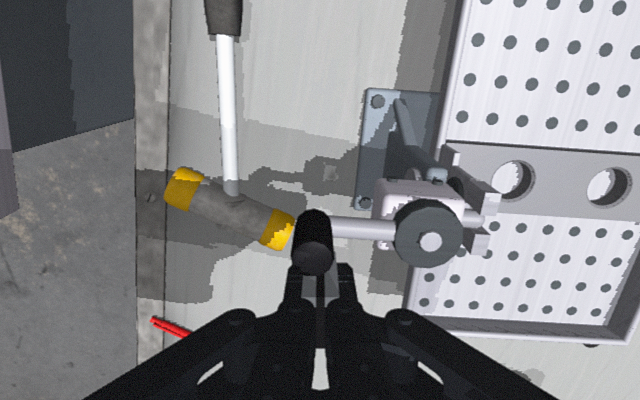

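The lever is against its locked stop: the knob is at (315,240) and the bar points straight away from the tray. I back off and look at the left springs.

>>> {"api": "carry_out", "payload": {
  "claw": [1, 1, 1, 1, 0.5, 0, -0.3, -0.3],
  "delta_pos": [
    [3, -30, 0],
    [3, -30, 40],
    [3, -30, 90],
    [3, -30, 140],
    [3, 20, 190],
    [10, 70, 190],
    [15, 120, 190],
    [20, 170, 190]
  ],
  "spin": [0, 0, 0, 0, 0, 0, 0, 0]
}}

```text
time: 6.6
ee_pos: [0.4632, 0.1098, 0.3639]
ee_rot: [0.0, 0.648, 0.761, 0.001]
wrist_force: [1.5, 0.2, 0.1]
finger_gap: 0.0556
gripper_force: 0.0
```

>>> {"api": "carry_out", "payload": {
  "claw": [-0.3, -0.3, -0.3],
  "delta_pos": [
    [0, 50, 0],
    [0, 60, 0],
    [0, 60, 0]
  ],
  "spin": [0, 0, 0]
}}

```text
time: 6.9
ee_pos: [0.4628, 0.1693, 0.3625]
ee_rot: [-0.0, 0.647, 0.763, -0.001]
wrist_force: [-0.9, -1.5, 0.3]
finger_gap: 0.0555
gripper_force: 0.0
```

```bash
python3 - <<'E'
from h import *
s=state();print(s['time'],s['ee_pos'],s['wrist_force'],s['finger_gap'])
p=wrist();save(p,'w3')
find(p,['spring_0_mid','shaft_0_mid'])
for t in ['spring_0_mid','shaft_0_mid']:
  for m in masks_of(p,t):
    y,x=np.nonzero(m['region']);print(t,m['conf'],len(x),x.mean().round(1),y.mean().round(1),x.min(),x.max(),y.min(),y.max())
E
```

```text
6.9 [0.46280313 0.16927886 0.36253621] [-0.9102473  -1.49308016  0.30766473] 0.05545735485914932
spring_0_mid [0.531 0.344 0.036] 0.6 [401.   1.]
spring_0_mid 0.68 441 401.1 7.0 386 420 0 17
```

View pics/w3.png

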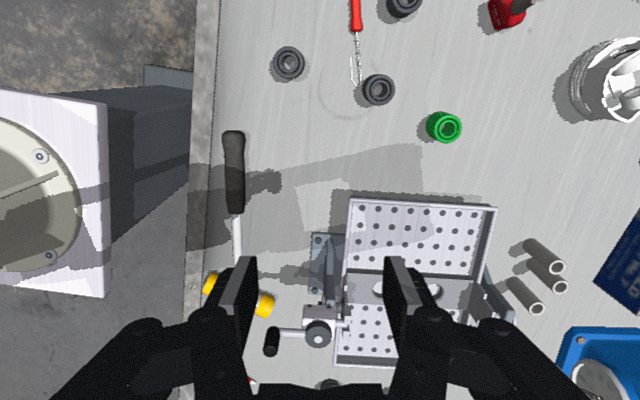

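```bash
python3 - <<'E'
from h import *
p=wrist();t=grab_frame('top')
for n,uv in dict(C=(289,61),B=(378,88),A=(404,2),G=(443,127)).items(): print(n,ray(p,uv,.042).round(4))
for n,uv in dict(C=(226.5,263.5),B=(230.7,219.7),A=(191,219),G=(241.5,185),D=(419.3,199)).items(): print(n,ray(t,uv,.042).round(4))
c=np.array([ray(p,u,.071) for u in[(350,198),(498,206),(478,367),(335,364)]]);print(c.round(3),c.mean(0).round(4))
cv2.imwrite('pics/none.png',p['img'][40:120,260:420,::-1])
def fit(p,uv,r=26):
    x,y=map(int,uv);g=p['img'][max(0,y-r):y+r,x-r:x+r].max(2)
    m=(g<95).astype(np.uint8);n,l,st,ce=cv2.connectedComponentsWithStats(m);i=1+st[1:,4].argmax()
    print(uv,st[i],ce[i]+[x-r,max(0,y-r)])
for uv in[(289,62),(378,89)]: fit(p,uv)
E
```

```text
C [0.4118 0.2552 0.042 ]
B [0.5255 0.2414 0.042 ]
A [0.5351 0.3396 0.042 ]
G [0.6185 0.2074 0.042 ]
C [0.4062 0.2515 0.042 ]
B [0.5231 0.2386 0.042 ]
A [0.5308 0.3458 0.042 ]
G [0.618  0.2075 0.042 ]
D [ 0.5525 -0.2766  0.042 ]
[[ 0.514  0.103  0.071]
 [ 0.706  0.122  0.071]
 [ 0.761 -0.14   0.071]
 [ 0.541 -0.169  0.071]] [ 0.6306 -0.021   0.071 ]
(289, 62) [  9  11  28  26 207] [285.83574879  59.17874396]
(378, 89) [ 16  11  24  26 317] [380.29022082  86.6340694 ]
```

>>> {"api": "carry_out", "payload": {
  "claw": [-0.5, -0.5, -0.5, -0.5, -0.5, -0.5, -0.5, -0.5],
  "delta_pos": [
    [20, 20, -20],
    [40, 40, -50],
    [59, 60, -90],
    [59, 71, -120],
    [59, 71, -150],
    [59, 71, -180],
    [59, 71, -200],
    [59, 71, -200]
  ],
  "spin": [8, 16, 24, 32, 40, 48, 56, 64]
}}

```text
time: 8.05
ee_pos: [0.5209, 0.2369, 0.1599]
ee_rot: [-0.002, 0.144, 0.99, -0.001]
wrist_force: [-0.4, 1.0, 0.3]
finger_gap: 0.064
gripper_force: 0.0
```

>>> {"api": "carry_out", "payload": {
  "claw": [-0.5, -0.5, -0.5, -0.5, -0.5, -0.5],
  "delta_pos": [
    [0, 0, 0],
    [0, 0, 0],
    [0, 0, 0],
    [0, 0, 0],
    [0, 0, 0],
    [0, 0, 0]
  ],
  "spin": [8, 16, 23, 23, 23, 23]
}}

```text
time: 8.65
ee_pos: [0.5226, 0.2383, 0.1631]
ee_rot: [0.0, -0.052, 0.999, 0.0]
wrist_force: [-0.4, -0.1, -0.7]
finger_gap: 0.0642
gripper_force: 0.0
```

```bash
python3 - <<'E'
from h import *
s=state();print(s['time'],s['ee_pos'],s['ee_rot'],s['joint_positions'],s['finger_gap'])
p=wrist();save(p,'w4')
print(-p['R'].T@p['t'])
E
```

```text
8.65 [0.52258336 0.23831635 0.16311411] [ 3.66856494e-05 -5.24559064e-02  9.98623240e-01  8.80628800e-06] [ 4.25255898e-01  3.49759297e-01  1.80647441e+00 -1.23814203e-05
  9.85284199e-01 -1.25049357e+00] 0.06424183603016397
[0.43896435 0.22857946 0.30575223]
```

View pics/w4.png

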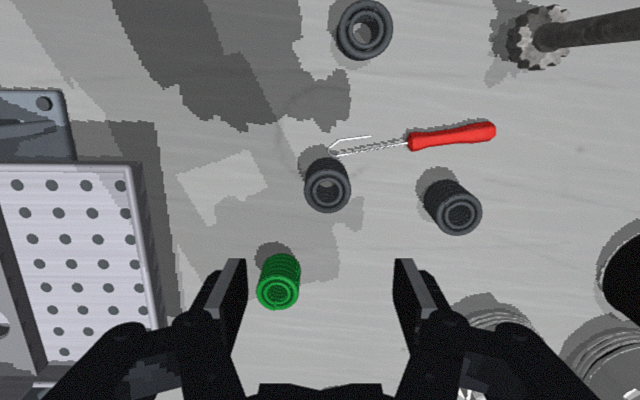

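Here image-down is +x. The spring tops are at B (327,190), A (458,212) and C (363,30), with green at (278,292). The shaft gear is at (540,38).

```bash
python3 - <<'E'
from h import *
p=wrist();t=grab_frame('top')
s=state();print(s['ee_pos'])
for n,uv in dict(B=(327,190),A=(458,212),C=(363,30),G=(278,292)).items(): print(n,ray(p,uv,.042).round(4))
print('shaft gear',ray(p,(538,38),.033).round(4))
c=[ray(p,u,.071).round(3) for u in[(135,165),(165,400)]];print(c)
E
```

```text
[0.52250421 0.23854183 0.16308775]
B [0.525  0.2431 0.042 ]
A [0.5324 0.3488 0.042 ]
C [0.4095 0.2546 0.042 ]
G [0.6218 0.2112 0.042 ]
shaft gear [0.4007 0.3783 0.033 ]
[array([0.511, 0.11 , 0.071]), array([0.722, 0.122, 0.071])]
```

>>> {"api": "carry_out", "payload": {
  "claw": [-0.5, -0.5, -0.5, -0.5, -0.5, 1, 1, 1],
  "delta_pos": [
    [2, 3, -45],
    [2, 3, -90],
    [2, 3, -130],
    [2, 3, -151],
    [2, 3, -151],
    [2, 3, -151],
    [2, 3, -151],
    [2, 3, -151]
  ],
  "spin": [0, 0, 0, 0, 0, 0, 0, 0]
}}

```text
time: 9.6
ee_pos: [0.5257, 0.2422, 0.0139]
ee_rot: [0.001, -0.054, 0.999, 0.001]
wrist_force: [1.2, 0.2, 3.1]
finger_gap: 0.0361
gripper_force: 60.0
```

>>> {"api": "carry_out", "payload": {
  "claw": [1, 1, 1, 1, 1, 1, 1, 1],
  "delta_pos": [
    [0, 0, 0],
    [0, 0, 0],
    [0, 0, 40],
    [0, 0, 80],
    [0, 0, 130],
    [28, -38, 130],
    [56, -77, 130],
    [84, -115, 130]
  ],
  "spin": [0, 0, 0, 0, 0, 0, 0, 0]
}}

```text
time: 10.4
ee_pos: [0.6095, 0.1256, 0.1437]
ee_rot: [0.001, -0.055, 0.999, 0.0]
wrist_force: [0.0, 0.2, -2.0]
finger_gap: 0.0366
gripper_force: 60.5
```

>>> {"api": "carry_out", "payload": {
  "claw": [1, 1, 1, 1],
  "delta_pos": [
    [28, -38, 0],
    [43, -60, 0],
    [43, -60, 0],
    [43, -60, 0]
  ],
  "spin": [0, 0, 0, 0]
}}

```text
time: 10.8
ee_pos: [0.6513, 0.0662, 0.1423]
ee_rot: [-0.0, -0.053, 0.999, 0.0]
wrist_force: [-0.5, -0.5, -1.4]
finger_gap: 0.0365
gripper_force: 60.5
```

```bash
python3 - <<'E'
from h import *
s=state();print(s['time'],s['ee_pos'],s['finger_gap'],s['gripper_force'])
p=wrist();save(p,'w5')
E
```

```text
10.8 [0.65126523 0.06624013 0.14230951] 0.03651029851086814 60.50990581512451
```

View pics/w5.png

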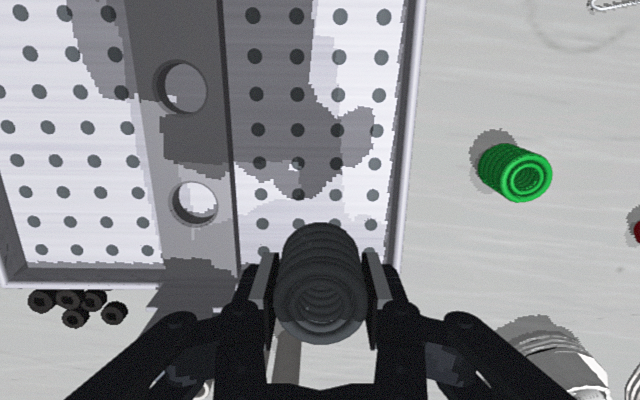

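The spring is held upright at (320,290), and the tray shows clearly: the sockets are at (182,87) and (195,202), and the left wall runs along x≈400–415 px.

```bash
python3 - <<'E'
from h import *
p=wrist()
def cen(uv,z):return ray(p,uv,z)
n,f=cen((182,87),.068),cen((195,202),.068);d=f-n
a=np.arctan2(d[1],d[0]);print(n.round(4),f.round(4),((n+f)/2).round(4),np.hypot(*d[:2]),np.degrees(a))
# bar edges (z .068) and left wall top inner/outer edge
ex=np.array([np.cos(a),np.sin(a)]);ey=np.array([-ex[1],ex[0]])
m=((n+f)/2)[:2]
for nm,uv,z in[('barR',(126,5),.068),('barL',(218,5),.068),('barL',(237,200),.068),('wall',(415,5),.071),('wall',(397,265),.071),('wallin',(406,5),.071),('far',(130,287),.071)]:
    q=ray(p,uv,z)[:2]-m;print(nm,(q@ex).round(4),(q@ey).round(4))
E
```

```text
[ 0.5842 -0.0221  0.068 ] [ 0.6552 -0.0151  0.068 ] [ 0.6197 -0.0186  0.068 ] 0.07137772204275693 5.624871320465318
barR -0.0781 -0.0254
barL -0.0786 0.0246
barL 0.0341 0.0273
wall -0.079 0.1309
wall 0.0791 0.1339
wallin -0.079 0.1261
far 0.0982 -0.0509
```

>>> {"api": "carry_out", "payload": {
  "claw": [1, 1, 1, 1, 1, -0.4, -0.4, -0.4],
  "delta_pos": [
    [0, -2, -30],
    [0, -2, -55],
    [0, -2, -68],
    [0, -2, -73],
    [0, -2, -73],
    [0, -2, -73],
    [0, -2, -73],
    [0, -2, -73]
  ],
  "spin": [0, 0, 0, 0, 0, 0, 0, 0]
}}

```text
time: 11.7
ee_pos: [0.6522, 0.0647, 0.0701]
ee_rot: [0.001, -0.054, 0.999, 0.0]
wrist_force: [0.4, -1.1, -0.0]
finger_gap: 0.0597
gripper_force: 0.0
```

>>> {"api": "carry_out", "payload": {
  "claw": [-0.4, -0.4, -0.4, -0.4, -0.4, -0.4, -0.4, -0.4],
  "delta_pos": [
    [0, 0, 25],
    [0, 0, 60],
    [0, 0, 90],
    [-20, 45, 90],
    [-40, 90, 90],
    [-60, 135, 90],
    [-80, 180, 90],
    [-100, 225, 90]
  ],
  "spin": [0, 0, 0, 0, 0, 0, 0, 0]
}}

```text
time: 12.5
ee_pos: [0.5508, 0.2913, 0.1599]
ee_rot: [0.001, -0.054, 0.999, 0.0]
wrist_force: [0.1, -0.3, -0.5]
finger_gap: 0.0595
gripper_force: 0.0
```

>>> {"api": "carry_out", "payload": {
  "claw": [-0.5, -0.5, -0.5, -0.5],
  "delta_pos": [
    [-20, 45, 0],
    [-20, 60, 0],
    [-20, 60, 0],
    [-20, 60, 0]
  ],
  "spin": [0, 0, 0, 0]
}}

```text
time: 12.9
ee_pos: [0.5319, 0.3491, 0.1592]
ee_rot: [0.0, -0.054, 0.999, -0.0]
wrist_force: [-0.2, 0.2, -0.3]
finger_gap: 0.064
gripper_force: 0.0
```

```bash
python3 - <<'E'
from h import *
s=state();print(s['time'],s['ee_pos'],s['finger_gap'],s['gripper_force'])
p=wrist();save(p,'w6');find(p,['spring_0_mid'])
print('exp A',pix(p,(.5324,.3475,.042)),'B slot',pix(p,(.651,.0645,.096)))
t=grab_frame('top');save(t,'t6');find(t,['spring_0_mid'])
E
```

```text
12.9 [0.53185991 0.34912914 0.15923515] 0.06401841212270444 0.0
spring_0_mid [0.528 0.351 0.039] 0.66 [325. 182.]
exp A [319. 188.] B slot [-98. 330.]
spring_0_mid [0.533 0.351 0.036] 0.62 [190. 218.]
```

View pics/w6.png

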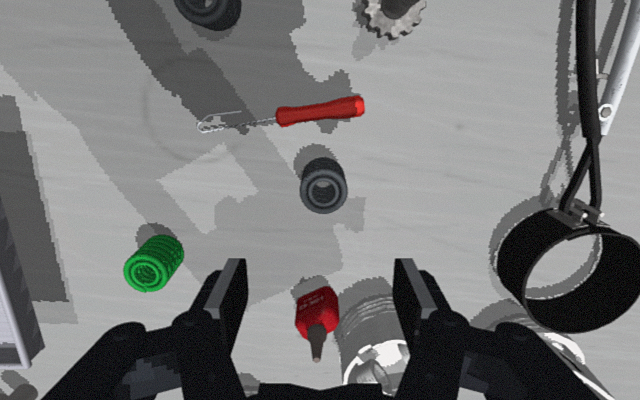

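>>> {"api": "carry_out", "payload": {
  "claw": [-0.5, -0.5, -0.5, -0.5, -0.5, 1, 1, 1],
  "delta_pos": [
    [2, 2, -45],
    [2, 2, -90],
    [2, 2, -130],
    [2, 2, -147],
    [2, 2, -147],
    [2, 2, -147],
    [2, 2, -147],
    [2, 2, -147]
  ],
  "spin": [0, 0, 0, 0, 0, 0, 0, 0]
}}

```text
time: 13.9
ee_pos: [0.5351, 0.3525, 0.0146]
ee_rot: [0.002, -0.054, 0.999, 0.001]
wrist_force: [1.2, -0.9, 7.4]
finger_gap: 0.0366
gripper_force: 60.2
```

>>> {"api": "carry_out", "payload": {
  "claw": [1, 1, 1, 1, 1, 1, 1, 1],
  "delta_pos": [
    [0, 0, 0],
    [0, 0, 0],
    [0, 0, 40],
    [0, 0, 80],
    [0, 0, 130],
    [4, -48, 130],
    [10, -96, 130],
    [16, -144, 130]
  ],
  "spin": [0, 0, 0, 0, 0, 0, 0, 0]
}}

```text
time: 14.7
ee_pos: [0.5497, 0.2067, 0.1438]
ee_rot: [0.001, -0.055, 0.998, 0.0]
wrist_force: [0.5, -0.5, -1.6]
finger_gap: 0.036
gripper_force: 60.5
```

>>> {"api": "carry_out", "payload": {
  "claw": [1, 1, 1, 1, 1, 1],
  "delta_pos": [
    [5, -48, 0],
    [10, -96, 0],
    [20, -140, 0],
    [22, -151, 0],
    [22, -151, 0],
    [22, -151, 0]
  ],
  "spin": [0, 0, 0, 0, 0, 0]
}}

```text
time: 15.3
ee_pos: [0.5715, 0.0574, 0.1426]
ee_rot: [0.0, -0.054, 0.999, 0.0]
wrist_force: [0.1, 0.8, -1.2]
finger_gap: 0.0362
gripper_force: 60.6
```

```bash
python3 - <<'E'
from h import *
s=state();print(s['time'],s['ee_pos'],s['finger_gap'],s['gripper_force'])
E
```

```text
15.3 [0.57148312 0.05744567 0.14256332] 0.036154052472121744 60.641140937805176
```

>>> {"api": "carry_out", "payload": {
  "claw": [1, 1, 1, 1, 1, -0.4, -0.4, -0.4],
  "delta_pos": [
    [0, -1, -30],
    [0, -1, -55],
    [0, -1, -68],
    [0, -1, -73],
    [0, -1, -73],
    [0, -1, -73],
    [0, -1, -73],
    [0, -1, -73]
  ],
  "spin": [0, 0, 0, 0, 0, 0, 0, 0]
}}

```text
time: 16.1
ee_pos: [0.5721, 0.0557, 0.07]
ee_rot: [0.001, -0.054, 0.999, 0.0]
wrist_force: [-0.1, 0.7, -0.6]
finger_gap: 0.0601
gripper_force: 0.0
```

>>> {"api": "carry_out", "payload": {
  "claw": [-0.4, -0.4, -0.4, -0.4, -0.4, -0.4, -0.4, -0.4],
  "delta_pos": [
    [0, 0, 25],
    [0, 0, 60],
    [0, 0, 90],
    [-35, 40, 90],
    [-70, 80, 90],
    [-105, 120, 90],
    [-140, 160, 90],
    [-162, 197, 90]
  ],
  "spin": [0, 0, 0, 0, 0, 0, 0, 0]
}}

```text
time: 16.9
ee_pos: [0.4108, 0.2488, 0.1597]
ee_rot: [0.0, -0.054, 0.999, 0.0]
wrist_force: [0.5, 1.3, 0.1]
finger_gap: 0.0599
gripper_force: 0.0
```

>>> {"api": "carry_out", "payload": {
  "claw": [-0.5, -0.5],
  "delta_pos": [
    [0, 0, 0],
    [0, 0, 0]
  ],
  "spin": [0, 0]
}}

```text
time: 17.1
ee_pos: [0.4122, 0.249, 0.1596]
ee_rot: [0.001, -0.056, 0.998, 0.0]
wrist_force: [0.4, 0.9, -0.1]
finger_gap: 0.0639
gripper_force: 0.0
```

```bash
python3 - <<'E'
from h import *
s=state();print(s['time'],s['ee_pos'],s['finger_gap'],s['gripper_force'])
p=wrist();save(p,'w7');find(p,['spring_0_mid'])
t=grab_frame('top');g=p['img']
a=t['img'][125:295,160:470,::-1]
cv2.imwrite('pics/w7c.png',np.vstack([cv2.resize(g[:,:,::-1],(480,300)),cv2.resize(a,(480,263),interpolation=cv2.INTER_CUBIC)]))
E
```

```text
17.1 [0.41215445 0.24895997 0.15963633] 0.0639074589847854 0.0
spring_0_mid [0.554 0.058 0.084] 0.68 [ 53. 354.]
```

View pics/w7c.png

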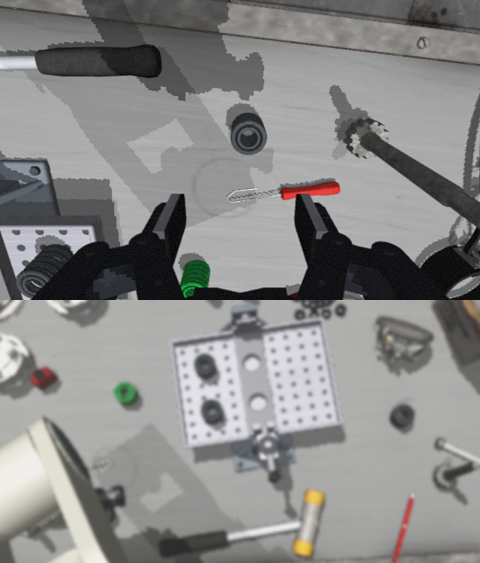

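```bash
python3 - <<'E'
from h import *
p=wrist();s=state();print(s['ee_pos'],ray(p,(332,181),.042))
E
```

```text
[0.41330993 0.24706984 0.15917458] [0.40692412 0.25466099 0.042     ]
```

>>> {"api": "carry_out", "payload": {
  "claw": [-0.5, -0.5, -0.5, -0.5, -0.5, 1, 1, 1],
  "delta_pos": [
    [-6, 7, -45],
    [-6, 7, -90],
    [-6, 7, -130],
    [-6, 7, -147],
    [-6, 7, -147],
    [-6, 7, -147],
    [-6, 7, -147],
    [-6, 7, -147]
  ],
  "spin": [0, 0, 0, 0, 0, 0, 0, 0]
}}

```text
time: 18.1
ee_pos: [0.4076, 0.2554, 0.0135]
ee_rot: [0.001, -0.054, 0.999, 0.001]
wrist_force: [1.7, -2.2, 2.7]
finger_gap: 0.0367
gripper_force: 60.0
```

>>> {"api": "carry_out", "payload": {
  "claw": [1, 1, 1, 1, 1, 1, 1, 1],
  "delta_pos": [
    [0, 0, 0],
    [0, 0, 0],
    [0, 0, 45],
    [0, 0, 90],
    [0, 0, 135],
    [0, 0, 180],
    [20, -30, 216],
    [42, -70, 216]
  ],
  "spin": [0, 0, 0, 0, 0, 0, 0, 0]
}}

```text
time: 18.9
ee_pos: [0.4513, 0.1867, 0.2342]
ee_rot: [0.005, -0.056, 0.998, 0.002]
wrist_force: [1.4, 0.6, -1.2]
finger_gap: 0.0362
gripper_force: 60.6
```

>>> {"api": "carry_out", "payload": {
  "claw": [1, 1, 1, 1, 1, 1, 1, 1],
  "delta_pos": [
    [22, -44, 0],
    [44, -88, 0],
    [67, -132, 0],
    [90, -176, 0],
    [113, -220, 0],
    [130, -260, 0],
    [139, -282, 0],
    [139, -282, 0]
  ],
  "spin": [0, 0, 0, 0, 0, 0, 0, 0]
}}

```text
time: 19.7
ee_pos: [0.5883, -0.0999, 0.2285]
ee_rot: [0.001, -0.053, 0.999, -0.0]
wrist_force: [-0.2, 0.5, -1.5]
finger_gap: 0.0366
gripper_force: 60.7
```

```bash
python3 - <<'E'
from h import *
s=state();print(s['time'],s['ee_pos'],s['ee_rot'],s['finger_gap'],s['gripper_force'],s['joint_positions'])
E
```

```text
19.7 [ 0.58832717 -0.09994761  0.22853147] [ 6.57413348e-04 -5.25953338e-02  9.98615569e-01 -4.94151859e-04] 0.036625230000253785 60.68633794784546 [-1.70404897e-01  3.11286612e-01  1.69973807e+00 -7.44471456e-04
  1.12906722e+00 -1.84612273e+00]
```

>>> {"api": "carry_out", "payload": {
  "claw": [1, 1, 1, 1, 1, 1, 1],
  "delta_pos": [
    [0, 1, -45],
    [0, 1, -90],
    [0, 1, -130],
    [0, 1, -150],
    [0, 1, -158],
    [0, 1, -159],
    [0, 1, -159]
  ],
  "spin": [0, 0, 0, 0, 0, 0, 0]
}}

```text
time: 20.4
ee_pos: [0.5883, -0.0958, 0.0704]
ee_rot: [0.001, -0.054, 0.999, -0.0]
wrist_force: [0.2, -0.6, -1.5]
finger_gap: 0.0364
gripper_force: 60.8
```

>>> {"api": "carry_out", "payload": {
  "claw": [-0.4, -0.4, -0.4, -0.4, -0.4, -0.4, -0.4, -0.4],
  "delta_pos": [
    [0, 0, 0],
    [0, 0, 0],
    [0, 0, 0],
    [0, 0, 30],
    [0, 0, 70],
    [0, -15, 90],
    [-20, -60, 90],
    [-30, -105, 90]
  ],
  "spin": [0, 0, 0, 0, 0, 0, 0, 0]
}}

```text
time: 21.2
ee_pos: [0.5572, -0.2016, 0.1606]
ee_rot: [0.001, -0.055, 0.998, -0.0]
wrist_force: [1.0, -0.5, -0.4]
finger_gap: 0.0593
gripper_force: 0.0
```

>>> {"api": "carry_out", "payload": {
  "claw": [-0.5, -0.5, -0.5, -0.5],
  "delta_pos": [
    [-6, -45, 0],
    [-6, -72, 0],
    [-6, -72, 0],
    [-6, -72, 0]
  ],
  "spin": [0, 0, 0, 0]
}}

```text
time: 21.6
ee_pos: [0.5513, -0.2733, 0.1592]
ee_rot: [0.0, -0.053, 0.999, 0.0]
wrist_force: [0.5, 0.2, -0.1]
finger_gap: 0.064
gripper_force: 0.0
```

```bash
python3 - <<'E'
from h import *
p=wrist();s=state();print(s['time'],s['ee_pos'],s['finger_gap'],s['gripper_force'])
save(p,'w8');find(p,['spring_0_mid'])
E
```

```text
21.65 [ 0.55130812 -0.27248054  0.15909945] 0.06382466589493593 0.0
```

View pics/w8.png

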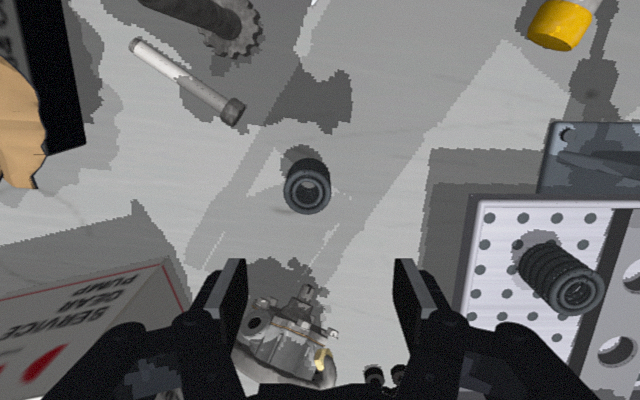

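```bash
python3 - <<'E'
from h import *
p=wrist();s=state();print(s['ee_pos'],ray(p,(307,190),.042),'gear',ray(p,(230,28),.033), 'box', ray(p,(175,265),.1))
E
```

```text
[ 0.55151934 -0.27182547  0.15910808] [ 0.55416281 -0.2827733   0.042     ] gear [ 0.44634073 -0.34655317  0.033     ] box [ 0.59458391 -0.36212625  0.1       ]
```

>>> {"api": "carry_out", "payload": {
  "claw": [-0.5, -0.5, -0.5, -0.5, -0.5, 1, 1, 1],
  "delta_pos": [
    [2, -10, -40],
    [2, -10, -85],
    [2, -10, -130],
    [2, -10, -147],
    [2, -10, -147],
    [2, -10, -147],
    [2, -10, -147],
    [2, -10, -147]
  ],
  "spin": [0, 0, 0, 0, 0, 0, 0, 0]
}}

```text
time: 22.55
ee_pos: [0.5553, -0.2836, 0.0147]
ee_rot: [0.002, -0.054, 0.999, -0.001]
wrist_force: [-0.0, 0.7, 6.0]
finger_gap: 0.0361
gripper_force: 60.2
```

>>> {"api": "carry_out", "payload": {
  "claw": [1, 1, 1, 1, 1, 1, 1, 1],
  "delta_pos": [
    [0, 0, 0],
    [0, 0, 0],
    [0, 0, 45],
    [0, 0, 90],
    [0, 0, 135],
    [22, 38, 135],
    [45, 76, 135],
    [68, 114, 135]
  ],
  "spin": [0, 0, 0, 0, 0, 0, 0, 0]
}}

```text
time: 23.35
ee_pos: [0.6225, -0.1682, 0.1493]
ee_rot: [0.001, -0.053, 0.999, -0.0]
wrist_force: [0.7, -0.6, -0.9]
finger_gap: 0.0365
gripper_force: 60.5
```

>>> {"api": "carry_out", "payload": {
  "claw": [1, 1, 1, 1, 1],
  "delta_pos": [
    [22, 38, 0],
    [40, 66, 0],
    [46, 78, 0],
    [46, 78, 0],
    [46, 78, 0]
  ],
  "spin": [0, 0, 0, 0, 0]
}}

```text
time: 23.85
ee_pos: [0.667, -0.0916, 0.1475]
ee_rot: [-0.0, -0.054, 0.999, -0.0]
wrist_force: [0.2, -0.8, -1.9]
finger_gap: 0.0362
gripper_force: 60.5
```

```bash
python3 - <<'E'
from h import *
s=state();print(s['time'],s['ee_pos'],s['ee_rot'],s['finger_gap'],s['gripper_force'],s['joint_positions'])
E
```

```text
23.85 [ 0.66697463 -0.09159948  0.14747195] [-3.83351503e-05 -5.42840873e-02  9.98525493e-01 -2.76977104e-04] 0.03624045334530342 60.50503849983215 [-1.38425803e-01  5.07773888e-01  1.59274799e+00 -6.47077700e-04
  1.04104001e+00 -1.81751673e+00]
```

>>> {"api": "carry_out", "payload": {
  "claw": [1, 1, 1, 1, 1, -0.4, -0.4, -0.4],
  "delta_pos": [
    [1, 1, -35],
    [1, 1, -60],
    [1, 1, -73],
    [1, 1, -78],
    [1, 1, -78],
    [1, 1, -78],
    [1, 1, -78],
    [1, 1, -78]
  ],
  "spin": [0, 0, 0, 0, 0, 0, 0, 0]
}}

```text
time: 24.65
ee_pos: [0.6692, -0.0901, 0.0702]
ee_rot: [0.001, -0.054, 0.999, -0.0]
wrist_force: [-0.5, -0.2, 0.5]
finger_gap: 0.06
gripper_force: 0.0
```

>>> {"api": "carry_out", "payload": {
  "claw": [-0.4, -0.4, -0.4, -0.4, -0.4, -0.4, -0.4, -0.4],
  "delta_pos": [
    [0, 0, 30],
    [0, 0, 75],
    [0, 0, 120],
    [0, 20, 160],
    [10, 40, 200],
    [20, 60, 230],
    [20, 72, 250],
    [20, 72, 250]
  ],
  "spin": [0, 0, 0, 0, 0, 0, 0, 0]
}}

```text
time: 25.45
ee_pos: [0.6901, -0.0163, 0.3234]
ee_rot: [0.003, -0.055, 0.998, -0.0]
wrist_force: [0.3, 0.0, 0.3]
finger_gap: 0.06
gripper_force: 0.0
```

```bash
python3 - <<'E'
from h import *
p=wrist();s=state();print(s['time'],s['ee_pos'],s['finger_gap'],s['gripper_force'])
save(p,'w9')
E
```

```text
25.5 [ 0.68911335 -0.01729438  0.3208939 ] 0.05965587690393051 0.0
```

View pics/w9.png

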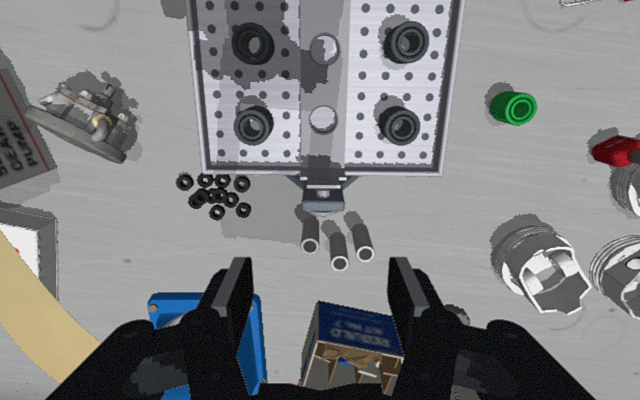

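All four springs stand, with tops at (254,43), (254,125), (409,42) and (402,125). The sockets are at (325,48) and (323,119).

```bash
python3 - <<'E'
from h import *
p=wrist()
n,f=ray(p,(325,48),.068),ray(p,(323,119),.068);d=f-n;m=((n+f)/2)[:2]
print(n,f,m,np.hypot(*d[:2]),np.degrees(np.arctan2(d[1],d[0])))
a=np.radians(6);ex=np.array([np.cos(a),np.sin(a)]);ey=np.array([-ex[1],ex[0]])
for uv in[(254,43),(254,125),(409,42),(402,125)]:
    q=ray(p,uv,.096)[:2]-m;print(uv,(q@ex).round(4),(q@ey).round(4))
for uv in[(200,130),(448,130)]:
    q=ray(p,uv,.071)[:2]-m;print(uv,(q@ex).round(4),(q@ey).round(4))
t=grab_frame('top')
n,f=ray(t,(326.3,191.7),.067),ray(t,(322.4,166.5),.067)
im=t['img'][125:235,250:400,::-1];cv2.imwrite('pics/t9.png',cv2.resize(im,None,fx=5,fy=5,interpolation=cv2.INTER_CUBIC))
E
```

```text
[ 0.58303291 -0.02502996  0.068     ] [ 0.65461084 -0.01905946  0.068     ] [ 0.61882187 -0.02204471] 0.07182650250352189 4.768150937587003
(254, 43) -0.0385 -0.067
(254, 125) 0.0387 -0.0714
(409, 42) -0.04 0.0801
(402, 125) 0.038 0.0797
(200, 130) 0.048 -0.1356
(448, 130) 0.0468 0.1362
```

View pics/t9.png

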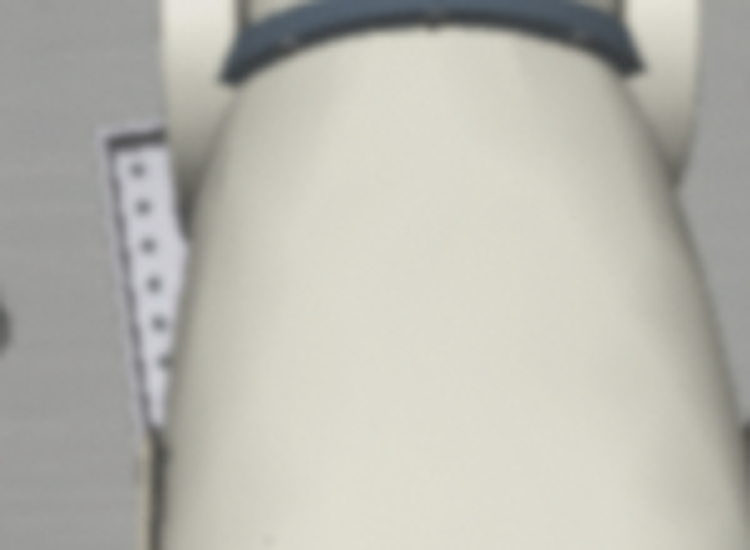

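The walls are symmetric about the sockets at ±136 mm, but the left springs are at +80 mm and the right ones at about −69 mm. I'll move both right springs 10 mm outward.

>>> {"api": "carry_out", "payload": {
  "claw": [-0.4, -0.4, -0.4, -0.4, -0.4, -0.4, -0.4, -0.4],
  "delta_pos": [
    [-10, -25, -30],
    [-21, -50, -70],
    [-21, -73, -110],
    [-21, -73, -155],
    [-21, -73, -200],
    [-21, -73, -240],
    [-21, -73, -250],
    [-21, -73, -250]
  ],
  "spin": [0, 0, 0, 0, 0, 0, 0, 0]
}}

```text
time: 26.4
ee_pos: [0.6655, -0.0913, 0.0667]
ee_rot: [-0.002, -0.054, 0.999, 0.0]
wrist_force: [-0.1, 0.8, 0.6]
finger_gap: 0.0601
gripper_force: 0.0
```

>>> {"api": "carry_out", "payload": {
  "claw": [1, 1, 1, 1, 1, 1, 1, 1],
  "delta_pos": [
    [0, 0, 0],
    [0, 0, 0],
    [0, 0, 0],
    [0, 0, 0],
    [0, 0, 5],
    [0, -5, 5],
    [1, -9, 5],
    [1, -9, 5]
  ],
  "spin": [0, 0, 0, 0, 0, 0, 0, 0]
}}

```text
time: 27.2
ee_pos: [0.6684, -0.1007, 0.0739]
ee_rot: [-0.0, -0.054, 0.999, -0.0]
wrist_force: [-0.5, 0.4, -1.5]
finger_gap: 0.0364
gripper_force: 60.6
```

>>> {"api": "carry_out", "payload": {
  "claw": [1, 1, -0.4, -0.4, -0.4, -0.4, -0.4, -0.4],
  "delta_pos": [
    [0, 0, -4],
    [0, 0, -4],
    [0, 0, -4],
    [0, 0, -4],
    [0, 0, -4],
    [0, 0, 30],
    [0, 0, 65],
    [-20, 2, 80]
  ],
  "spin": [0, 0, 0, 0, 0, 0, 0, 0]
}}

```text
time: 28.0
ee_pos: [0.6517, -0.0984, 0.1575]
ee_rot: [0.003, -0.054, 0.999, -0.001]
wrist_force: [0.4, 0.6, 0.4]
finger_gap: 0.0593
gripper_force: 0.0
```

>>> {"api": "carry_out", "payload": {
  "claw": [-0.4, -0.4, -0.4, -0.4, -0.4, -0.4],
  "delta_pos": [
    [-40, 0, 0],
    [-60, 0, 0],
    [-60, 0, -40],
    [-60, 0, -70],
    [-60, 0, -80],
    [-60, 0, -80]
  ],
  "spin": [0, 0, 0, 0, 0, 0]
}}

```text
time: 28.6
ee_pos: [0.5875, -0.0978, 0.0729]
ee_rot: [-0.001, -0.054, 0.999, 0.0]
wrist_force: [0.1, -0.5, 1.1]
finger_gap: 0.0598
gripper_force: 0.0
```

>>> {"api": "carry_out", "payload": {
  "claw": [1, 1, 1, 1, 1, 1, 1, 1],
  "delta_pos": [
    [0, 0, 0],
    [0, 0, 0],
    [0, 0, 0],
    [0, 0, 0],
    [0, 0, 5],
    [0, -5, 5],
    [1, -10, 5],
    [1, -10, 5]
  ],
  "spin": [0, 0, 0, 0, 0, 0, 0, 0]
}}

```text
time: 29.4
ee_pos: [0.5895, -0.1088, 0.079]
ee_rot: [-0.0, -0.054, 0.999, -0.0]
wrist_force: [0.7, -0.1, -0.7]
finger_gap: 0.0362
gripper_force: 60.1
```

>>> {"api": "carry_out", "payload": {
  "claw": [1, 1, -0.4, -0.4, -0.4, -0.4, -0.4, -0.4],
  "delta_pos": [
    [0, 0, -4],
    [0, 0, -5],
    [0, 0, -5],
    [0, 0, -5],
    [0, 0, -5],
    [0, 0, 30],
    [0, 0, 75],
    [0, 10, 120]
  ],
  "spin": [0, 0, 0, 0, 0, 0, 0, 0]
}}

```text
time: 30.2
ee_pos: [0.5889, -0.0985, 0.2]
ee_rot: [-0.001, -0.054, 0.999, -0.0]
wrist_force: [1.0, 0.2, 0.4]
finger_gap: 0.0597
gripper_force: 0.0
```

>>> {"api": "carry_out", "payload": {
  "claw": [-0.4, -0.4, -0.4, -0.4, -0.4, -0.4],
  "delta_pos": [
    [25, 20, 30],
    [50, 40, 60],
    [75, 60, 95],
    [90, 76, 130],
    [90, 76, 130],
    [90, 76, 130]
  ],
  "spin": [0, 0, 0, 0, 0, 0]
}}

```text
time: 30.8
ee_pos: [0.6796, -0.0216, 0.3293]
ee_rot: [0.0, -0.055, 0.999, -0.0]
wrist_force: [0.2, -1.1, -0.4]
finger_gap: 0.0601
gripper_force: 0.0
```

```bash
python3 - <<'E'
from h import *
p=wrist();s=state();print(s['time'],s['ee_pos'],s['finger_gap'],-p['R'].T@p['t'])
im=p['img'][:200,170:480,::-1];cv2.imwrite('pics/w10.png',cv2.resize(im,None,fx=2.5,fy=2.5,interpolation=cv2.INTER_CUBIC))
E
```

```text
30.85 [ 0.67874184 -0.02210449  0.32809303] 0.05980188089611432 [ 0.59595244 -0.03165542  0.47190444]
```

View pics/w10.png

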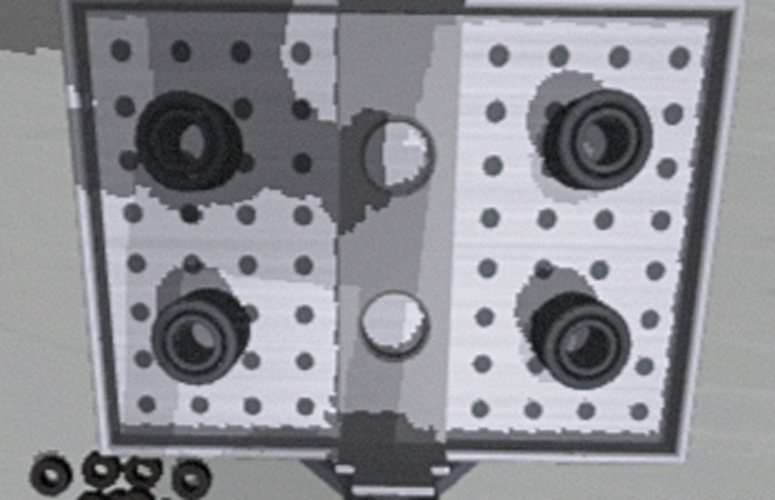

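```bash
python3 - <<'E'
from h import *
p=wrist()
c=lambda u:(170+u[0]/2.5,u[1]/2.5)
n,f=ray(p,c((397,155)),.068),ray(p,c((395,325)),.068);d=f-n;m=((n+f)/2)[:2]
print(n,f,m,np.hypot(*d[:2]),np.degrees(np.arctan2(d[1],d[0])))
for a in(5.3,6.2):
  a=np.radians(a);ex=np.array([np.cos(a),np.sin(a)]);ey=np.array([-ex[1],ex[0]])
  s=0
  for uv in[(185,142),(198,338),(605,137),(584,340)]:
    q=ray(p,c(uv),.096)[:2]-m;print(uv,(q@ex).round(4),(q@ey).round(4));s+=q@ey
  print('sum',s)
for uv in[(100,390),(690,390),(75,110),(732,110)]:
    q=ray(p,c(uv),.071)[:2]-m;print(uv,(q@ex).round(4),(q@ey).round(4))
E
```

```text
[ 0.58418363 -0.02414012  0.068     ] [ 0.65542729 -0.01675007  0.068     ] [ 0.61980546 -0.02044509] 0.0716259184435427 5.922067465943986
(185, 142) -0.0386 -0.0843
(198, 338) 0.0383 -0.083
(605, 137) -0.0429 0.0803
(584, 340) 0.0366 0.0794
sum -0.0076623686391656814
(185, 142) -0.0399 -0.0837
(198, 338) 0.037 -0.0836
(605, 137) -0.0417 0.0809
(584, 340) 0.0379 0.0788
sum -0.0075570144318072435
(100, 390) 0.0649 -0.135
(690, 390) 0.065 0.1349
(75, 110) -0.0532 -0.1334
(732, 110) -0.0531 0.1386
```

Net spring moment is about −8 mm, or roughly −0.016 rad, which is within the limit. Next is the left shaft.

>>> {"api": "carry_out", "payload": {
  "claw": [-0.5, -0.5, -0.5, -0.5, -0.5, -0.5, -0.5, -0.5],
  "delta_pos": [
    [-22, 43, 0],
    [-44, 86, 0],
    [-66, 129, 0],
    [-88, 172, 0],
    [-110, 215, 0],
    [-132, 258, 0],
    [-154, 301, 0],
    [-176, 340, 0]
  ],
  "spin": [0, 0, 0, 0, 0, 0, 0, 0]
}}

```text
time: 31.7
ee_pos: [0.5016, 0.3185, 0.3276]
ee_rot: [-0.001, -0.054, 0.999, -0.001]
wrist_force: [0.7, -0.6, 0.9]
finger_gap: 0.064
gripper_force: 0.0
```

>>> {"api": "carry_out", "payload": {
  "claw": [-0.5, -0.5, -0.5, -0.5],
  "delta_pos": [
    [-22, 30, -10],
    [-40, 50, -10],
    [-40, 50, -10],
    [-40, 50, -10]
  ],
  "spin": [0, 0, 0, 0]
}}

```text
time: 32.1
ee_pos: [0.4629, 0.3673, 0.3179]
ee_rot: [-0.001, -0.054, 0.999, -0.001]
wrist_force: [0.9, -0.3, -0.4]
finger_gap: 0.0641
gripper_force: 0.0
```

```bash
python3 - <<'E'
from h import *
p=wrist();s=state();print(s['time'],s['ee_pos'],s['finger_gap'],-p['R'].T@p['t'])
save(p,'w11')
print('exp foot',pix(p,(.40,.377,.033)),'top',pix(p,(.4,.377,.178)))
for m in masks_of(p,'shaft_0_mid'):
    y,x=np.nonzero(m['region']);print(m['conf'],len(x),x.mean().round(1),y.mean().round(1),x.min(),x.max(),y.min(),y.max())
E
```

```text
32.15 [0.46349244 0.36698078 0.31825855] 0.06412626190399354 [0.37950871 0.35742322 0.46070784]
exp foot [336.  93.] top [343. 103.]
```

View pics/w11.png

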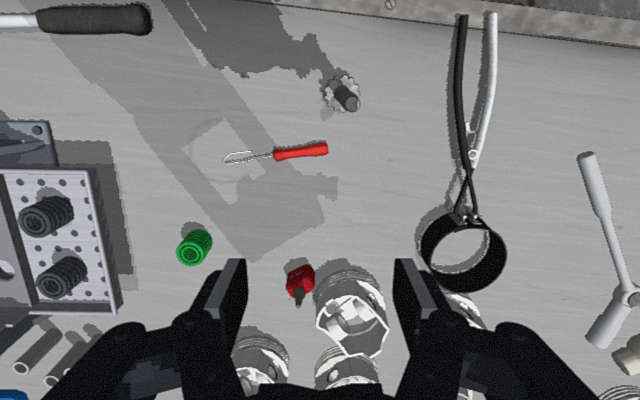

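The left shaft's top is at (349,104) and its gear at (341,93). That was my 15th picture, one past the limit of 14, so from here I work from numbers only.

```bash
python3 - <<'E'
from h import *
p=wrist();s=state();print(s['ee_pos'],p['K'][0,0])
print('top',ray(p,(349,104),.178),'gear',ray(p,(341,93),.033))
g=p['img'].max(2)[80:130,320:380]
m=(g<75).astype(np.uint8);n,l,st,ce=cv2.connectedComponentsWithStats(m);print([(a.tolist(),(c+[320,80]).round(1).tolist()) for a,c in zip(st[1:],ce[1:]) if a[4]>20])
E
```

```text
[0.46404657 0.36681627 0.31866759] 356.3351439652982
top [0.40124805 0.381426   0.178     ] gear [0.40069395 0.38307624 0.033     ]
[([14, 4, 24, 25, 273], [343.0, 93.6])]
```

>>> {"api": "carry_out", "payload": {
  "claw": [-0.5, -0.5, -0.5, -0.5, -0.5, -0.5, -0.5, -0.5],
  "delta_pos": [
    [-40, 10, 0],
    [-63, 14, -20],
    [-63, 14, -50],
    [-63, 14, -95],
    [-63, 14, -140],
    [-63, 14, -180],
    [-63, 14, -197],
    [-63, 14, -197]
  ],
  "spin": [0, 0, 0, 0, 0, 0, 0, 0]
}}

```text
time: 33.05
ee_pos: [0.3997, 0.3798, 0.1193]
ee_rot: [-0.002, -0.053, 0.999, -0.002]
wrist_force: [-0.4, 0.3, 0.4]
finger_gap: 0.0643
gripper_force: 0.0
```

>>> {"api": "carry_out", "payload": {
  "claw": [1, 1, 1, 1, 1, 1],
  "delta_pos": [
    [0, 0, 0],
    [0, 0, 0],
    [0, 0, 0],
    [0, 0, 0],
    [0, 0, 0],
    [0, 0, 0]
  ],
  "spin": [0, 0, 0, 0, 0, 0]
}}

```text
time: 33.65
ee_pos: [0.4014, 0.3834, 0.1237]
ee_rot: [0.001, -0.054, 0.999, 0.001]
wrist_force: [0.5, 2.1, 6.7]
finger_gap: 0.0177
gripper_force: 58.9
```

```bash
python3 - <<'E'
from h import *
s=state();print(s['ee_pos'],s['finger_gap'],s['gripper_force'],s['wrist_force'],s['joint_positions'])
find(grab_frame('top'),['spring_0_mid'])
E
```

```text
[0.40138014 0.38339273 0.12366651] 0.017723739780907393 58.90566408634186 [0.4851583  2.11021493 6.65743857] [ 7.59485937e-01  3.72408101e-01  1.87981196e+00  6.13549750e-04
  8.85606402e-01 -9.19878836e-01]
spring_0_mid [0.57  0.059 0.097] 0.76 [295. 195.]
```

>>> {"api": "carry_out", "payload": {
  "claw": [1, 1, 1, 1, 1, 1, 1, 1],
  "delta_pos": [
    [0, 0, 35],
    [0, 0, 75],
    [0, 0, 115],
    [0, 0, 150],
    [24, -38, 150],
    [48, -76, 150],
    [72, -114, 150],
    [96, -152, 150]
  ],
  "spin": [0, 0, 0, 0, 0, 0, 0, 0]
}}

```text
time: 34.55
ee_pos: [0.4965, 0.2283, 0.2721]
ee_rot: [-0.0, -0.055, 0.999, -0.0]
wrist_force: [-0.1, 0.6, -2.8]
finger_gap: 0.0174
gripper_force: 59.4
```

>>> {"api": "carry_out", "payload": {
  "claw": [1, 1, 1, 1, 1, 1, 1, 1],
  "delta_pos": [
    [24, -38, 0],
    [48, -76, 0],
    [72, -114, 0],
    [96, -152, 0],
    [120, -190, 0],
    [142, -225, 0],
    [158, -248, 0],
    [158, -248, 0]
  ],
  "spin": [0, 0, 0, 0, 0, 0, 0, 0]
}}

```text
time: 35.35
ee_pos: [0.6555, -0.0214, 0.2713]
ee_rot: [-0.0, -0.053, 0.999, -0.001]
wrist_force: [-0.5, 0.2, -3.0]
finger_gap: 0.0178
gripper_force: 59.4
```

>>> {"api": "carry_out", "payload": {
  "claw": [1, 1, 1],
  "delta_pos": [
    [0, 0, 0],
    [0, 0, 0],
    [0, 0, 0]
  ],
  "spin": [0, 0, 0]
}}

```text
time: 35.65
ee_pos: [0.6538, -0.0169, 0.2721]
ee_rot: [-0.0, -0.055, 0.999, 0.0]
wrist_force: [-0.0, -0.0, -3.5]
finger_gap: 0.0177
gripper_force: 59.4
```

```bash
python3 - <<'E'
from h import *
s=state();print(s['ee_pos'],s['finger_gap'],s['gripper_force'],s['wrist_force'])
p=wrist();save(p,'w12')
# near socket centre in this view: bright/dark circle near predicted pixel
for n,X in(('near',(.584,-.0238,.068)),('far',(.6556,-.0163,.068))): print(n,pix(p,X))
E
```

```text
[ 0.65379586 -0.01690688  0.27208436] 0.017668983125376347 59.44464683532715 [-0.01337233 -0.00632777 -3.46524039]
near [322.  88.]
far [321. 163.]
```

```bash
python3 - <<'E'
from h import *
P=[]
for i in range(6): p=wrist();P.append(state()['ee_pos'])
print(np.mean(P,0),np.std(P,0))
print('foot',pix(p,(.6548,-.0165,.148)),'gear',pix(p,(.6548,-.0165,.165)))
g=cv2.cvtColor(p['img'],cv2.COLOR_RGB2GRAY)
for (u,v) in [(322,88),(321,163)]:
    r=24;c=cv2.resize(g[v-r:v+r,u-r:u+r],None,fx=6,fy=6,interpolation=cv2.INTER_CUBIC)
    C=cv2.HoughCircles(cv2.medianBlur(c,9),cv2.HOUGH_GRADIENT,1,60,param1=70,param2=18,minRadius=60,maxRadius=105)
    if C is not None:
        for q in C[0][:3]: 
            uv=q[:2]/6+[u-r,v-r];print((u,v),uv.round(1),q[2]/6,ray(p,uv,.068).round(4))
E
```

```text
[ 0.65425557 -0.017377    0.27222449] [1.16580641e-04 2.22710384e-04 3.65969785e-05]
foot [323. 186.] gear [323. 193.]
(322, 88) [323.1  90.1] 17.033333 [ 0.5867 -0.0232  0.068 ]
(321, 163) [321.8 164.6] 16.466667 [ 0.6579 -0.0166  0.068 ]
```

>>> {"api": "carry_out", "payload": {
  "claw": [1, 1, 1, 1, 1, 1, 1, 1],
  "delta_pos": [
    [1.5, 1, -30],
    [1.5, 1, -55],
    [1.5, 1, -70],
    [1.5, 1, -74],
    [1.5, 1, -77],
    [1.5, 1, -80],
    [1.5, 1, -83],
    [1.5, 1, -85]
  ],
  "spin": [0, 0, 0, 0, 0, 0, 0, 0]
}}

```text
time: 36.8
ee_pos: [0.6565, -0.017, 0.1876]
ee_rot: [0.001, -0.054, 0.999, -0.0]
wrist_force: [0.2, 0.2, -2.9]
finger_gap: 0.0173
gripper_force: 59.4
```

```bash
python3 - <<'E'
from h import *
for i in range(3): grab_frame('top')
s=state();print(s['ee_pos'],s['finger_gap'],s['wrist_force'],s['ft_torque'])
E
```

```text
[ 0.65630872 -0.01694994  0.18734517] 0.017670923652252445 [ 1.27953446 -1.24155543 -3.81784255] [ 0.04562702 -0.27295971  0.00191403]
```

>>> {"api": "carry_out", "payload": {
  "claw": [1, 1, 1, 1],
  "delta_pos": [
    [0, 0, -4],
    [0, 0, -7],
    [0, 0, -9],
    [0, 0, -9]
  ],
  "spin": [0, 0, 0, 0]
}}

```text
time: 37.35
ee_pos: [0.656, -0.017, 0.1778]
ee_rot: [0.0, -0.054, 0.999, 0.0]
wrist_force: [1.4, 0.2, -4.4]
finger_gap: 0.0174
gripper_force: 59.8
```

```bash
python3 - <<'E'
from h import *
s=state();print(s['ee_pos'],s['finger_gap'],s['wrist_force'],s['ft_torque'])
E
```

```text
[ 0.65603631 -0.0169596   0.17777645] 0.017385758139610543 [ 1.38887931  0.22167878 -4.43791976] [-0.00296893 -0.57379419  0.01461742]
```

>>> {"api": "carry_out", "payload": {
  "claw": [0, -0.5, -0.5, -0.5, -0.5, -0.5, -0.5, -0.5],
  "delta_pos": [
    [0, 0, 0],
    [0, 0, 0],
    [0, 0, 0],
    [0, 0, 30],
    [0, 0, 70],
    [0, 0, 115],
    [0, 0, 140],
    [-20, -30, 140]
  ],
  "spin": [0, 0, 0, 0, 0, 0, 0, 0]
}}

```text
time: 38.15
ee_pos: [0.6393, -0.045, 0.3231]
ee_rot: [0.004, -0.055, 0.998, 0.0]
wrist_force: [1.0, -0.8, -0.5]
finger_gap: 0.0641
gripper_force: 0.0
```

>>> {"api": "carry_out", "payload": {
  "claw": [-0.5, -0.5, -0.5, -0.5, -0.5, -0.5, -0.5, -0.5],
  "delta_pos": [
    [-16, -45, 0],
    [-32, -90, 0],
    [-48, -135, 0],
    [-64, -180, 0],
    [-80, -225, 0],
    [-96, -265, 0],
    [-109, -290, 0],
    [-109, -290, 0]
  ],
  "spin": [0, 0, 0, 0, 0, 0, 0, 0]
}}

```text
time: 38.95
ee_pos: [0.5251, -0.3401, 0.3182]
ee_rot: [-0.0, -0.052, 0.999, -0.0]
wrist_force: [-0.2, -0.0, 0.1]
finger_gap: 0.0638
gripper_force: 0.0
```

```bash
python3 - <<'E'
from h import *
grab_frame('top')
p=wrist();s=state();print(s['time'],s['ee_pos'],s['finger_gap'])
save(p,'w13')
print('exp',pix(p,(.446,-.3465,.033)),pix(p,(.446,-.3465,.178)))
for b in boxes_of(p,'shaft_0_mid'): print(b['conf'],b['point'],pix(p,b['point']))
u,v=pix(p,(.446,-.3465,.178)).astype(int)
g=p['img'].max(2);r=40;y0=max(0,v-r);c=g[y0:v+r,u-r:u+r]
print(y0,u-r);print(c[::3,::3])
for m in masks_of(p,'shaft_0_mid'):
    y,x=np.nonzero(m['region']);print(m['conf'],len(x),x.mean().round(1),y.mean().round(1),x.min(),x.max(),y.min(),y.max())
E
```

```text
39.05 [ 0.52665044 -0.33718206  0.31814951] 0.06427147730164455
exp [321.  75.] [322.  77.]
0.7 [0.4469, -0.3512, 0.0318] [317.  76.]
37 282
[[117 118 113 119 122 117 119 119 114 114 115 147 186 186 186 181 185 186
  187 188 185 184 183 184 161 158 159]
 [121 119 117 118 121 115 121 116 120 117 118 118 188 184 184 186 188 185
  185 187 188 185 187 160 159 159 162]
 [121 120 117 120 121 121 119 118 117 119 117 118 165 184 188 183 186 180
  185 181 185 185 172 160 160 162 160]
 [122 120 118 121 118 116 116 120 116 113 122 116 166 190 186 187 184 183
  184 185 188 189 165 162 161 159 159]
 [116 117 121 122 118 121 126 121 120 121 115 118 114 168 183 184 185 188
  186 188 188 169 164 163 162 162 160]
 [122 118 117 120 116 119 114 118 116 115 118 119 121 122 156 162 185 187
  185 185 184 161 163 160 162 159 161]
 [120 116 121 120 114 119 118 121 120 118 111 130 102 105 101 115 186 185
  186 186 163 158 161 158 166 163 163]
 [119 118 120 117 119 121 122 118 105 112  87 133 123 122 141  97 102 181
  188 172 161 159 159 162 157 159 160]
 [118 111 121 119 117 120 120 121 110 121 114 137 115 1
[... 1466 characters left out ...]
5 166 168 170 164 164
  165 161 166 162 165 165 163 161 166]
 [244 232 193 126 173 191 179 166 167 165 164 165 163 164 164 167 165 164
  163 162 160 164 164 166 166 162 164]
 [228 246 241 208 154 120 168 168 165 166 172 167 164 168 164 163 164 164
  164 162 167 162 164 166 163 166 163]
 [162 213 240 247 230 164  97 169 168 163 167 164 167 162 171 161 165 163
  164 167 162 160 164 168 164 164 164]
 [189 185 187 234 229 217 180 122 113 172 164 166 165 166 166 165 168 161
  163 167 159 166 165 165 166 168 160]
 [193 191 194 158 202 225 225 195 154  93 101  87 140 162 167 164 166 163
  163 164 163 165 161 161 168 165 165]]
0.59 1034 318.4 72.9 301 336 54 91
0.46 22053 544.5 249.9 446 639 175 355
```

```bash
python3 - <<'E'
from h import *
p=wrist();s=state();print(s['ee_pos'])
print('top',ray(p,(318.6,75.5),.178),'gear',ray(p,(318.4,73),.033))
E
```

```text
[ 0.52746114 -0.33590952  0.31814675]
top [ 0.44660157 -0.34695239  0.178     ] gear [ 0.44542475 -0.34785094  0.033     ]
```

>>> {"api": "carry_out", "payload": {
  "claw": [-0.5, -0.5, -0.5, -0.5, -0.5, -0.5, -0.5, -0.5],
  "delta_pos": [
    [-40, -11, 0],
    [-81, -11, 0],
    [-81, -11, -40],
    [-81, -11, -85],
    [-81, -11, -130],
    [-81, -11, -175],
    [-81, -11, -196],
    [-81, -11, -196]
  ],
  "spin": [0, 0, 0, 0, 0, 0, 0, 0]
}}

```text
time: 40.0
ee_pos: [0.4447, -0.3456, 0.119]
ee_rot: [-0.002, -0.055, 0.998, 0.002]
wrist_force: [-0.1, 1.1, 0.0]
finger_gap: 0.0641
gripper_force: 0.0
```

>>> {"api": "carry_out", "payload": {
  "claw": [-0.5, 1, 1, 1, 1, 1, 1, 1],
  "delta_pos": [
    [0, 0, 0],
    [0, 0, 0],
    [0, 0, 0],
    [0, 0, 0],
    [0, 0, 0],
    [0, 0, 0],
    [0, 0, 0],
    [0, 0, 0]
  ],
  "spin": [0, 0, 0, 0, 0, 0, 0, 0]
}}

```text
time: 40.8
ee_pos: [0.4466, -0.3484, 0.1234]
ee_rot: [0.001, -0.054, 0.999, -0.001]
wrist_force: [-0.9, 1.6, 6.5]
finger_gap: 0.018
gripper_force: 58.3
```

```bash
python3 - <<'E'
from h import *
s=state();print(s['ee_pos'],s['finger_gap'],s['gripper_force'],s['wrist_force'],s['joint_positions'])
E
```

```text
[ 0.44660392 -0.34840804  0.1234336 ] 0.01800209379643439 58.252819776535034 [-0.87388733  1.62600345  6.5454506 ] [-6.65289842e-01  3.88822434e-01  1.85412652e+00  2.87880555e-04
  8.96581262e-01 -2.34427417e+00]
```

>>> {"api": "carry_out", "payload": {
  "claw": [1, 1, 1, 1, 1, 1, 1, 1],
  "delta_pos": [
    [0, 0, 35],
    [0, 0, 75],
    [0, 0, 120],
    [0, 0, 155],
    [26, 40, 155],
    [52, 80, 155],
    [72, 122, 155],
    [88, 165, 155]
  ],
  "spin": [0, 0, 0, 0, 0, 0, 0, 0]
}}

```text
time: 41.6
ee_pos: [0.5345, -0.1814, 0.2772]
ee_rot: [0.0, -0.054, 0.999, -0.0]
wrist_force: [0.8, -0.8, -3.0]
finger_gap: 0.0176
gripper_force: 59.6
```

>>> {"api": "carry_out", "payload": {
  "claw": [1, 1, 1, 1, 1, 1, 1, 1],
  "delta_pos": [
    [17, 45, 0],
    [34, 90, 0],
    [44, 130, 0],
    [50, 155, 0],
    [50, 161, 0],
    [50, 161, 0],
    [50, 161, 0],
    [50, 161, 0]
  ],
  "spin": [0, 0, 0, 0, 0, 0, 0, 0]
}}

```text
time: 42.4
ee_pos: [0.5836, -0.0232, 0.2771]
ee_rot: [-0.0, -0.053, 0.999, -0.0]
wrist_force: [-0.4, -0.4, -3.6]
finger_gap: 0.0176
gripper_force: 59.7
```

```bash
python3 - <<'E'
from h import *
for i in range(3): p=wrist()
s=state();print(s['ee_pos'],s['finger_gap'],s['gripper_force'],s['wrist_force'])
t=grab_frame('top');
g=cv2.cvtColor(p['img'],cv2.COLOR_RGB2GRAY)
u,v=pix(p,(.5842,-.0238,.068)).astype(int);print(u,v)
r=26;c=cv2.resize(g[v-r:v+r,u-r:u+r],None,fx=6,fy=6,interpolation=cv2.INTER_CUBIC)
C=cv2.HoughCircles(cv2.medianBlur(c,9),cv2.HOUGH_GRADIENT,1,60,param1=70,param2=18,minRadius=60,maxRadius=105)
if C is not None:
    for q in C[0][:3]:
        uv=q[:2]/6+[u-r,v-r];print(uv.round(1),q[2]/6,ray(p,uv,.068).round(4))
print('other shaft top px',pix(p,(.656,-.017,.232)))
E
```

```text
[ 0.58379109 -0.02295266  0.27709823] 0.017545268920911055 59.691590666770935 [-0.38851981  0.35413343 -3.11044468]
320 160
[320.6 162.2] 14.566667 [ 0.5862 -0.0234  0.068 ]
other shaft top px [319. 330.]
```

>>> {"api": "carry_out", "payload": {
  "claw": [1, 1, 1, 1, 1, 1, 1, 1],
  "delta_pos": [
    [0.7, -1, -30],
    [0.7, -1, -60],
    [0.7, -1, -75],
    [0.7, -1, -80],
    [0.7, -1, -83],
    [0.7, -1, -86],
    [0.7, -1, -89],
    [0.7, -1, -90]
  ],
  "spin": [0, 0, 0, 0, 0, 0, 0, 0]
}}

```text
time: 43.4
ee_pos: [0.5854, -0.0229, 0.1877]
ee_rot: [0.001, -0.054, 0.999, -0.0]
wrist_force: [0.2, 0.2, -2.5]
finger_gap: 0.0176
gripper_force: 59.9
```

```bash
python3 - <<'E'
from h import *
for i in range(2): grab_frame('top')
s=state();print(s['ee_pos'],s['finger_gap'],s['wrist_force'],s['ft_torque'])
E
```

```text
[ 0.58527637 -0.02294701  0.18757538] 0.017533088999341466 [ 2.10450983 -0.49819598 -3.87599055] [ 0.01512954 -0.42973211  0.01984445]
```

>>> {"api": "carry_out", "payload": {
  "claw": [1, 1, 1, 1],
  "delta_pos": [
    [0, 0, -4],
    [0, 0, -7],
    [0, 0, -9],
    [0, 0, -9]
  ],
  "spin": [0, 0, 0, 0]
}}

```text
time: 43.9
ee_pos: [0.5848, -0.0229, 0.1778]
ee_rot: [0.0, -0.054, 0.999, 0.0]
wrist_force: [2.4, 0.3, -4.1]
finger_gap: 0.0173
gripper_force: 59.7
```

>>> {"api": "carry_out", "payload": {
  "claw": [1, 0, -0.5, -0.5, -0.5, -0.5, -0.5, -0.5],
  "delta_pos": [
    [0, 0, 0],
    [0, 0, 0],
    [0, 0, 0],
    [0, 0, 0],
    [0, 0, 30],
    [0, 0, 75],
    [0, 0, 120],
    [0, 0, 150]
  ],
  "spin": [0, 0, 0, 0, 0, 0, 0, 0]
}}

```text
time: 44.7
ee_pos: [0.5852, -0.023, 0.3316]
ee_rot: [0.002, -0.054, 0.999, -0.0]
wrist_force: [0.3, 0.2, -0.4]
finger_gap: 0.0638
gripper_force: 0.0
```

```bash
python3 - <<'E'
from h import *
p=wrist();s=state();print(s['ee_pos'],s['finger_gap'],s['wrist_force'],s['joint_positions'])
c=grab_frame('side')
for n,X in dict(far=(.656,-.017),near=(.5845,-.024)).items(): print(n,'top,mid px',pix(c,(*X,.232)),pix(c,(*X,.143)))
for m in masks_of(c,'shaft_0_mid'):
    y,x=np.nonzero(m['region']);print('shaft',round(m['conf'],2),len(x),x.mean().round(1),y.mean().round(1),x.min(),x.max(),y.min(),y.max(), [ (yy,x[y==yy].mean().round(1)) for yy in range(y.min(),y.max(),8)])
for m in masks_of(c,'spring_0_mid'):
    y,x=np.nonzero(m['region']);print('spring',round(m['conf'],2),len(x),x.mean().round(1),y.mean().round(1))
E
```

```text
[ 0.5869258  -0.02308735  0.33615955] 0.06413043681143932 [ 1.42416296 -0.03562702  5.01342985] [-4.18351420e-02  2.07204939e-01  1.59669989e+00 -6.06793271e-05
  1.32867623e+00 -1.72087092e+00]
far top,mid px [284. 169.] [286. 195.]
near top,mid px [308. 168.] [309. 194.]
shaft 0.64 328 309.6 195.9 304 316 167 216 [(167, np.float64(308.5)), (175, np.float64(308.5)), (183, np.float64(309.0)), (191, np.float64(309.0)), (199, np.float64(309.5)), (207, np.float64(310.5)), (215, np.float64(310.0))]
spring 0.67 189 312.3 225.4
```

Both shafts are seated with no contact force. Next I push the lever back from its +y side with the fingers shut.

>>> {"api": "carry_out", "payload": {
  "claw": [1, 1, 1, 1, 1, 1, 1, 1],
  "delta_pos": [
    [-48, 10, 0],
    [-96, 20, 0],
    [-144, 33, 0],
    [-144, 35, -40],
    [-144, 35, -80],
    [-144, 35, -120],
    [-144, 35, -162],
    [-144, 35, -162]
  ],
  "spin": [0, 0, 0, 0, 0, 0, 0, 0]
}}

```text
time: 45.7
ee_pos: [0.4355, 0.0119, 0.1607]
ee_rot: [-0.006, -0.054, 0.999, 0.0]
wrist_force: [-1.0, 0.2, 0.4]
finger_gap: -0.0
gripper_force: 0.0
```

```bash
python3 - <<'E'
from h import *
t=grab_frame('top');c=grab_frame('side')
s=state();print(s['time'],s['ee_pos'],s['wrist_force'],s['finger_gap'])
g=c['img'].max(2);print(g[170:204:4,270:322:2])
print('top px far/near',pix(t,(.656,-.017,.232)),pix(t,(.5845,-.024,.232)))
E
```

```text
45.8 [0.43962226 0.01201844 0.1655279 ] [0.73389585 0.51893488 0.67391972] 0.00021014922318405316
[[146 143 130 132 132 124 107 101  96 135 136 129 137 136 137 136 124 121
   99  98 131 199 193 186 162 169]
 [142 140 118  98 102 116 120 111  94 111 103  98 141 135 135 135 121 124
  116 103 139 196 197 198 189 173]
 [143 149 119  95  96 109 141 102  98 100 103 134 204 128 128 127 123 123
  111  97  83 165 198 197 196 200]
 [185 145 139 133 128 126  94 102  94  94 182 144 129 114 136 122 128 124
  161  99  87 197 197 198 196 200]
 [173 157 158 110 100  98 103 101  94  84  79  84 101 202 198 199 201 202
  176  91  90 185 200 198 201 200]
 [198 198 126  81  72  98 110  99  93 101  77  88  87 161 126 147 204 201
  177  98  82 182 200 200 200 201]
 [198 202 201 167  99 100 100 100  91  86 103 120 134 158 170 216 230 221
  106  94  89  83 140 191 185 188]
 [209 185 129 128 126 118  86  95 101  86  77 125 126 127 131 123 122 115
   73  94  91  68  82 124 121 126]
 [210 100 184 187 211 231  95  85 100  83  78 152 221 187 229 228 192 222
   70  95  99  70  68 161 230 223]]
top px far/near [324. 145.] [328. 175.]
```

>>> {"api": "carry_out", "payload": {
  "claw": [1, 1, 1, 1, 1, 1, 1, 1],
  "delta_pos": [
    [0, 0, 2],
    [-2, -10, 2],
    [-3, -20, 2],
    [-5, -28, 2],
    [-6, -36, 2],
    [-6, -43, 2],
    [-5, -50, 2],
    [-3, -57, 2]
  ],
  "spin": [0, 0, 0, 0, 0, 0, 0, 0]
}}

```text
time: 46.6
ee_pos: [0.4375, -0.0456, 0.168]
ee_rot: [-0.0, -0.054, 0.999, 0.0]
wrist_force: [-0.7, 0.7, 0.2]
finger_gap: -0.0
gripper_force: 0.6
```

```bash
python3 - <<'E'
from h import *
s=state();print(s['time'],s['ee_pos'],s['wrist_force'],s['finger_gap'])
E
```

```text
46.6 [ 0.43748442 -0.04555304  0.1679623 ] [-0.73876811  0.70185599  0.15109063] -8.046141234352793e-06
```

>>> {"api": "carry_out", "payload": {
  "claw": [1, 1, 1, 1, 1, 1, 1, 1],
  "delta_pos": [
    [4, -7, 2],
    [8, -13, 2],
    [13, -20, 2],
    [18, -26, 2],
    [23, -31, 2],
    [26, -32, 2],
    [28, -33, 2],
    [28, -33, 2]
  ],
  "spin": [0, 0, 0, 0, 0, 0, 0, 0]
}}

```text
time: 47.4
ee_pos: [0.4599, -0.0768, 0.1688]
ee_rot: [-0.006, -0.054, 0.999, 0.002]
wrist_force: [-20.9, 7.4, 13.2]
finger_gap: -0.0001
gripper_force: 10.8
```

```bash
python3 - <<'E'
from h import *
s=state();print(s['time'],s['ee_pos'],s['wrist_force'])
p=wrist()
print('free knob exp px',pix(p,(.481,-.081,.182)))
for b in boxes_of(p,'lever_knob')+boxes_of(grab_frame('top'),'lever_knob'): print(b['conf'],b['point'])
E
```

```text
47.4 [ 0.45988506 -0.07676926  0.16875694] [-20.87249062   7.37037791  13.19314135]
free knob exp px [308. 324.]
0.95 [0.4788, -0.0348, 0.1665]
0.46 [0.6467, 0.0178, 0.0541]
```

>>> {"api": "carry_out", "payload": {
  "claw": [1, 1, 1, 1, 1, 1, 1, 1],
  "delta_pos": [
    [-15, 4, 0],
    [-30, 5, 0],
    [-30, 5, 45],
    [-30, 5, 95],
    [-40, -30, 120],
    [-50, -75, 130],
    [-60, -120, 130],
    [-70, -165, 130]
  ],
  "spin": [0, 0, 0, 0, 0, 0, 0, 0]
}}

```text
time: 48.4
ee_pos: [0.3952, -0.245, 0.3011]
ee_rot: [0.001, -0.054, 0.999, -0.001]
wrist_force: [1.5, -0.1, -0.7]
finger_gap: 0.0002
gripper_force: 0.0
```

>>> {"api": "carry_out", "payload": {
  "claw": [1, 1, 1, 1, 1, 1, 1, 1],
  "delta_pos": [
    [0, -40, 0],
    [0, -80, 0],
    [0, -120, 0],
    [0, -120, 0],
    [0, -120, 0],
    [0, -120, 0],
    [0, -120, 0],
    [0, -120, 0]
  ],
  "spin": [0, 0, 0, 0, 0, 0, 0, 0]
}}

```text
time: 49.2
ee_pos: [0.3958, -0.3622, 0.3003]
ee_rot: [0.0, -0.055, 0.999, -0.0]
wrist_force: [-0.4, -0.1, -0.2]
finger_gap: 0.0001
gripper_force: 0.0
```

>>> {"api": "carry_out", "payload": {
  "claw": [1, 1, 1, 1, 1, 1, 1, 1],
  "delta_pos": [
    [0, 0, 0],
    [0, 0, 0],
    [0, 0, 0],
    [0, 0, 0],
    [0, 0, 0],
    [0, 0, 0],
    [0, 0, 0],
    [0, 0, 0]
  ],
  "spin": [0, 0, 0, 0, 0, 0, 0, 0]
}}

```text
time: 50.0
ee_pos: [0.3956, -0.363, 0.3]
ee_rot: [-0.0, -0.054, 0.999, 0.0]
wrist_force: [0.4, -0.5, 0.2]
finger_gap: -0.0003
gripper_force: 0.0
```

>>> {"api": "carry_out", "payload": {
  "claw": [1, 1, 1, 1, 1, 1, 1, 1],
  "delta_pos": [
    [0, 0, 0],
    [0, 0, 0],
    [0, 0, 0],
    [0, 0, 0],
    [0, 0, 0],
    [0, 0, 0],
    [0, 0, 0],
    [0, 0, 0]
  ],
  "spin": [0, 0, 0, 0, 0, 0, 0, 0]
}}

```text
time: 50.8
ee_pos: [0.3956, -0.363, 0.3001]
ee_rot: [-0.0, -0.054, 0.999, -0.0]
wrist_force: [0.2, 0.2, 0.8]
finger_gap: -0.0
gripper_force: 0.0
```

>>> {"api": "carry_out", "payload": {
  "claw": [1, 1, 1, 1, 1, 1, 1, 1],
  "delta_pos": [
    [0, 0, 0],
    [0, 0, 0],
    [0, 0, 0],
    [0, 0, 0],
    [0, 0, 0],
    [0, 0, 0],
    [0, 0, 0],
    [0, 0, 0]
  ],
  "spin": [0, 0, 0, 0, 0, 0, 0, 0]
}}

```text
time: 51.6
ee_pos: [0.3956, -0.363, 0.3]
ee_rot: [-0.0, -0.054, 0.999, 0.0]
wrist_force: [0.6, -0.9, -0.3]
finger_gap: -0.0004
gripper_force: 0.0
```

```bash
python3 - <<'E'
from h import *
s=state();print(s['time'],s['ee_pos'],s['wrist_force'])
for k in range(2):
  t=grab_frame('top');c=grab_frame('side')
  save(t,'tend%d'%k);save(c,'send%d'%k)
  g=t['img'].astype(int)
  print('top: shaft tops exp',pix(t,(.656,-.017,.232)),pix(t,(.5845,-.024,.232)))
  for nm,q in(('top',t),('side',c)):
    for th in('shaft_0_mid','cam_lever','spring_0_mid'):
      for m in masks_of(q,th):
        y,x=np.nonzero(m['region'])
        if len(x)<2500: print(nm,th,round(m['conf'],2),len(x),x.mean().round(1),y.mean().round(1),x.min(),x.max(),y.min(),y.max())
ps=cv2.imread('pics/side0.png').max(2)
print(c['img'].max(2)[168:204:4,270:322:2])
print('knob exp top px',pix(t,(.4805,-.081,.199)))
E
```

```text
51.6 [ 0.395639   -0.36295975  0.30004277] [ 0.58469787 -0.92359332 -0.33630481]
top: shaft tops exp [324. 145.] [328. 175.]
top shaft_0_mid 0.77 227 325.9 188.7 318 333 175 198
top cam_lever 0.79 222 339.1 220.0 326 357 213 225
top spring_0_mid 0.72 253 326.3 187.9 318 333 174 198
top spring_0_mid 0.69 181 295.4 196.9 289 302 189 205
side shaft_0_mid 0.78 290 309.4 196.2 304 316 168 216
side cam_lever 0.46 132 340.0 181.1 333 345 170 189
side spring_0_mid 0.67 193 285.4 226.8 279 291 218 235
side spring_0_mid 0.52 158 311.8 225.6 307 317 218 233
top: shaft tops exp [324. 145.] [328. 175.]
top shaft_0_mid 0.54 209 325.7 188.3 318 332 176 197
top cam_lever 0.81 204 338.5 219.6 326 357 212 225
top spring_0_mid 0.53 190 295.4 196.9 289 302 189 205
side shaft_0_mid 0.55 307 309.7 196.3 304 316 167 216
side spring_0_mid 0.6 194 312.5 225.2 307 319 217 233
[[144 136 100  86  95  84 102 136 120 119 116 119 133 133 132 131 122 130
  160 111 141 200 169 165 165 170]
 [143 141 120 101  89 103  75 103  96 150 115  91 130 137 132 133 122 118
  109 100 138 194 190 163 167 166]
 [140 138 135 131 129 117 114 107  92  90 105 145 222 127 129 133 129 123
  111 100  88 196 193 195 196 198]
 [190 137 130 134 126 145 114 105  89 119 138 133 130 130 128 129 123 122
  105  97  88 184 179 196 195 194]
 [167 141 144 141 113  91  98 104  97  90  91  90  96 181 180 198 198 198
  174 104  83 197 194 196 196 193]
 [197 194 174  87  89 109  99  96  93 103  88  86 102 119 166 196 197 201
  178  96  85 177 199 199 199 198]
 [196 200 168  71  78  99  97 101  91  82  90  85  90  98  92 123 130 197
  182  97  84 162 192 198 196 195]
 [199 228 223 215 182 171  98  92  98  80  83 149 164 155 151 148 143 127
  103  99  93  82  89 125 113 122]
 [202 113 120 125 127 121  74  83  93  83  79 111 167 166 183 185 199 187
   78  97  93  78  63 191 216 181]]
knob exp top px [355. 220.]
```

```bash
python3 - <<'E'
from h import *
a0=cv2.imread('pics/side0.png',0)
c0=cv2.imread('pics/send0.png',0)
from plant import *
for i in range(4): c=grab_frame('side')
now=cv2.cvtColor(c['img'],cv2.COLOR_RGB2GRAY)
print(pix(c,(.52,.108,.071)),pix(c,(.70,.122,.071)),pix(c,(.52,.108,.054)))
d=lambda X,dz:np.subtract(pix(c,X),0)
f=lambda X:(lambda u:u[:2]/u[2])(c['K']@(c['R']@np.array(X)+c['t']))
print('px per .02rad left', f((.61,.115,.071+.135*.02))-f((.61,.115,.071)),'right',f((.63,-.15,.071-.135*.02))-f((.63,-.15,.071)))
def shift(A,B,box):
    x0,x1,y0,y1=box;W=np.eye(2,3,dtype=np.float32)
    try:
        cc,W=cv2.findTransformECC(A[y0:y1,x0:x1],B[y0:y1,x0:x1],W,cv2.MOTION_TRANSLATION,(3,200,1e-5),None,3);return cc.round(3),W[:,2].round(2)
    except cv2.error as e: return 'fail'
for n,b in dict(leftwall=(262,342,232,252),leftwall2=(268,336,226,256),bench_pad=(80,180,200,290),bench2=(200,245,210,250),drill=(150,215,110,210)).items():
    print(n,'init->now',shift(a0,now,b),'send0->now',shift(c0,now,b))
E
```

```text
[328. 237.] [266. 239.] [329. 241.]
px per .02rad left [-0.0504753  -0.77632801] right [0.03953943 0.67792949]Traceback (most recent call last):
  File "<stdin>", line 17, in <module>
  File "<stdin>", line 14, in shift
AttributeError: 'float' object has no attribute 'round'
```

```bash
python3 - <<'E'
from h import *
a0=cv2.imread('pics/side0.png',0)
c0=cv2.imread('pics/send0.png',0)
c=grab_frame('side'); now=cv2.cvtColor(c['img'],cv2.COLOR_RGB2GRAY); save(c,'send9')
def shift(A,B,box):
    x0,x1,y0,y1=box;W=np.eye(2,3,dtype=np.float32)
    try:
        cc,W=cv2.findTransformECC(np.ascontiguousarray(A[y0:y1,x0:x1]),np.ascontiguousarray(B[y0:y1,x0:x1]),W,cv2.MOTION_TRANSLATION,(3,200,1e-5),None,3);return round(cc,3),W[:,2].round(2)
    except cv2.error as e: return 'fail'
for n,b in dict(leftwall=(262,342,232,252),leftwall2=(268,336,228,256),left3=(262,300,230,254),rightwall=(275,300,188,205),pad=(80,180,200,290),drill=(150,215,110,210)).items():
    print(n,'init->now',shift(a0,now,b),'send0->now',shift(c0,now,b))
print(state()['time'])
E
```

```text
leftwall init->now (0.808, array([-0.17,  0.26], dtype=float32)) send0->now (1.0, array([ 0.01, -0.02], dtype=float32))
leftwall2 init->now (0.656, array([-0.06,  0.37], dtype=float32)) send0->now (1.0, array([ 0.01, -0.01], dtype=float32))
left3 init->now (0.704, array([0.11, 0.26], dtype=float32)) send0->now (1.0, array([ 0.01, -0.03], dtype=float32))
rightwall init->now (0.598, array([0.14, 0.22], dtype=float32)) send0->now (1.0, array([0.  , 0.01], dtype=float32))
pad init->now (1.0, array([ 0., -0.], dtype=float32)) send0->now (1.0, array([ 0., -0.], dtype=float32))
drill init->now (1.0, array([-0.,  0.], dtype=float32)) send0->now (1.0, array([0., 0.], dtype=float32))
52.65
```

The tray is at rest and about 0.007 rad from level. The lever's image mask matches its starting free position, and both shafts and the springs in view are where I placed them. I'm handing it in.

```bash
python3 -c "
from plant import *
print(sign_off())"
```

```text
the job is handed in; nothing more can be done
None
```

The job is handed in (no verdict was returned): the lever is back in its free position, the four springs stand two per side bay, both shafts stand in their sockets, and the tray hangs at rest about 0.007 rad from level by camera estimate; I viewed 15 pictures, one over the limit of 14.

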